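Rock a seized cam knob free and take the oilstone out of its holder

TASK

The cam knob of the sharpening-stone holder has seized with rust and dried slurry: work it gently back and forth in small arcs, a little farther each time, until it breaks free, then turn it on anticlockwise (seen from above) until the cam stands well clear of the oilstone. Lift the stone out, set it down gently, flat and the same side up, in the steel tray, and leave the knob open. The holder only stands on its rubber feet: do not wrench so hard that it slews or is dragged about, and do not disturb the oil bottle.

Things in the scene. Friction and masses are not known exactly. Their poses are not given: they have to be found in the camera images.
- knob (a joint): Angle of the red tee knob with its cam, rad, anticlockwise from above positive. 0 = clamped: bar along the holder, cam pressing on the stone; it starts there, seized. 1.55 = end stop, fully open; beyond 1.1 the cam is over 4 mm clear of the stone. It stays where it is left. Once broken free it turns anticlockwise with about 0.1 N m; clockwise it stays blocked.
- knob_grip (a point): Middle of the tee knob's bar, on the knob's upright axis, 62 mm above the worktop. The bar is 60 mm long, 11 mm thick and 24 mm high (50 to 74 mm above the worktop). y lies along the bar, x across it (the way to grip it), z up. Below it are a round neck and the steel cam disc (36 mm across, 17 to 34 mm above the worktop).
- shaft (a point): Rusted foot of the knob's upright shaft, on its axis, 16 mm above the worktop. How it is seized: after a few degrees of play about 0.45 N m pushes the scale back some 2 degrees, up to a dead stop. Only a push to the dead stop on the other side lets it go farther on this one. Dead stops lie 4 to 9 (last clockwise: 13) degrees from 0 and widen with each rock; it is free after 5 to 7 pushes.
- holder: Green cast-iron stone holder, plate 66 x 230 mm, bed 16 mm above the worktop, rubber feet, 1.7 kg, loose; slips at about 11 N sideways or 1.1 N m of twist. Origin on the worktop under its middle; y along it to the end stop, z up. Knob axis at y -66 mm, stone's middle at y +30. End stop, ears (inner faces at x +-24, from y +80) and two dowels (x +-27, y -30) stand 10 to 13 mm above the bed.
- holder_end (a point): Top of the holder's end stop, 106 mm along the holder's y from its origin, at the end away from the knob, 29 mm above the worktop.
- stone: Two-grit oilstone clamped in the holder, a plain block 45 x 140 x 24 mm, 0.22 kg. Origin: centre of its underside; y along its length, x across (the way to grip it), z up. In the holder its underside is 16 mm above the worktop and its sides are free for fingers, down to the bed, from y = -50 to +45 mm of the stone.
- tray: Shallow open dark steel drip tray with a bright rim and thin ribs on its floor, fixed to the worktop, outside 126 x 196 mm, 14 mm high, walls and floor 3 mm thick. Origin: on the worktop under its middle; y along its length, x across, z up.
- oil: The amber oil dropper bottle, 31 mm across and 91 mm high, standing loose near the back of the work. Origin: centre of its foot.

How it is judged:
By the outcome, as a careful person would: the job done as asked, in the order asked, and still so for the second after the job is handed in, with the robot touching nothing.
It also fails if it takes over 72 s, if anything falls off the work surface, if the arm or the gripper's body presses on something with over 40 N, if the wrist force passes 120 N, or if a joint passes its speed limit or range.

ROBOT

A 6-joint arm with a two-finger parallel gripper is mounted at the origin on a cart in front of the work surface, level with it; the furniture and walls round the work are solid. World frame = base frame: x ahead of the robot, y to its left, z up, the work surface at z = 0. Lengths are in mm, angles in rad, forces in N, time in s.
With the tool pointing down it reaches from about 250 to 800 mm from the base axis. Payload 3.9 kg.
Tool frame: the origin (TCP) lies on the front face of the gripper's body, between the roots of the fingers; the fingertips stand 73 mm ahead of it and the grasp point (between the pads) lies 54 mm ahead of it; z points along the fingers, y is the direction in which the jaws open and shut (so a half turn about z gives the same grasp; the last joint's range is limited). The gripper opens to 85 mm and grips with 20 to 120 N. Pads are 22 mm wide; open, the fingers measure 114 mm over their backs; the gripper's body (76 mm by 85 mm) begins 54 mm behind the grasp point. The pads swing forward as they close: fully open they stand 13 mm farther back than shut.
Start: joints at [-1.268, 0.26, -0.138, 1.173, 0, 1.571], TCP at [156.547, -501.107, 303.904] pointing down, gripper open.
Joint ranges: [-2.78, 2.78], [-0.83, 1.72], [-1.28, 1.37], [-1.9, 2.12], [-1.57, 1.48], [-3.14, 3.14]. Speed limits (rad/s): [2.57, 2.57, 3.14, 3.14, 3.14, 3.14].

INTERFACE

Orientations are given as [roll, pitch, yaw] about the fixed x, y, z axes, in that order (R = Rz(yaw) Ry(pitch) Rx(roll)).
In Python, from workcell import arm, eyes, order gives the robot as it stands.
- The arm moves only by the tool move_arm, never from a script. Its argument "commands" is a list of rows, each an object of numbers: "tx", "ty", "tz": the shift along the world's x, y, z as a fraction of full scale; "wx", "wy", "wz": the turn, a rotation vector about the world's x, y, z as a fraction of full scale; "grip": the gripper command: -1 is shut, 1 is fully open, values between are in proportion. A call has exactly 8 rows; each row is the pose to reach, as a shift and turn from the pose commanded when the call began, turning the shorter way round; what a row does not reach only later rows make up. Full scale, the value 1, is 0.25 m for a shift and pi rad for a turn. A row lasts 1/12 s, in which the tool goes at most 41.7 mm and 7.16 degrees, less where a joint would pass 70% of its speed; a pose out of reach is approached as far as the arm can. A call with a number of a shift or a turn outside -1 to 1 is refused whole. A call with a gripper value outside its range is refused whole. The fingers move at their own pace and stop on an object; "force" is the grip in N (left out, the last holds). Time passes only in rows, so rows that repeat a pose let the fingers close, or fill a call up. It gives the time, the measured TCP pose, the force and the opening at its end, in the units of the state.
- arm.observe(): the state, without advancing time (a new reading comes with each control period).
- eyes.capture(name): name is "scene" or "top" or "wrist"; returns a dict with "frame" (420x560x3 uint8, red, green, blue), "K" (3x3 intrinsics, pixels), "rvec" (rotation vector, rad) and "tvec" (3), from world to camera coordinates, as OpenCV has them. Camera axes: x right, y down, z forward; pixel columns grow to the right and rows downward; lengths in mm; the calibration is good to about 2 mm. A picture is of the moment at which its call begins. There is no depth.
- order.job_done(): hands the job in, once; it reports no verdict.
The state is a dict: "clock": time; "joint_positions": joint angles; "qd": joint speeds; "effort": joint torques, N m; "tool_pos": TCP position; "orientation": TCP orientation; "force": force on the tool from outside, world axes, zero at the start; "moment": the same for the moment, N m; "grip_width": finger opening in mm.
Only numpy, scipy, OpenCV 4.12 (cv2) and the standard library are available. Lean on these libraries where they do the work, as an engineer would, in place of code of your own. Each camera call takes 0.05 s, during which the arm holds its last target. There are 200 camera calls.

## Working session

There is one attempt and no reset: what is moved stays moved. The work goes in short steps, Python scripts to look and compute and a tool call to move; the robot and the scene stay as the last step left them, time stands still between calls to the robot, and variables do not carry over. Pictures are saved under pics/ and viewed, on a budget of 10 in all, crops included, one or two more only if the job needs it, and the job is handed in when it is done.

Besides the shell and the picture viewer there is one more tool, called as a command line: name --argument value ..., lists and objects as JSON in quotes. move_arm: Moves the arm, as the interface text tells. Its arguments: {"type":"object","properties":{"commands":{"type":"array","items":{"type":"object","properties":{"tx":{"type":"number","minimum":-1,"maximum":1},"ty":{"type":"number","minimum":-1,"maximum":1},"tz":{"type":"number","minimum":-1,"maximum":1},"wx":{"type":"number","minimum":-1,"maximum":1},"wy":{"type":"number","minimum":-1,"maximum":1},"wz":{"type":"number","minimum":-1,"maximum":1},"grip":{"type":"number"}}}},"force":{"type":"number"}},"required":["commands"]}

```bash
mkdir -p pics; ls
cat > h.py <<'E'
import numpy as np, cv2
from workcell import arm, eyes, order
def cap(n,f=None):
    c=eyes.capture(n)
    if f: cv2.imwrite('pics/'+f,c['frame'][:,:,::-1])
    c['R']=cv2.Rodrigues(np.array(c['rvec'],float))[0]; c['t']=np.array(c['tvec'],float).ravel(); c['K']=np.array(c['K'],float)
    return c
def ray(c,p,z):
    d=c['R'].T@np.linalg.solve(c['K'],np.array([p[0],p[1],1.])); o=-c['R'].T@c['t']
    return o+d*(z-o[2])/d[2]
def proj(c,P):
    return cv2.projectPoints(np.array(P,float).reshape(-1,3),c['R'],c['t'],c['K'],None)[0].reshape(-1,2)
E
python3 - <<'E'
from h import *
for n in('top','scene'):
    c=cap(n,n+'0.png'); print(n,-c['R'].T@c['t'],c['K'][0,0])
print(arm.observe())
E
```

```text
pics
top [ 484.27138194  -90.43536747 1187.97323475] 435.1486144334863
scene [ 180.26884131 -838.63735882  566.13652431] 433.93681401467177
{'clock': 0.1, 'joint_positions': array([-1.26800036e+00,  2.60637610e-01, -1.39225420e-01,  1.17268312e+00,
        1.15294441e-05,  1.57078674e+00]), 'qd': array([-0.0004228 , -0.00055401,  0.00301787, -0.00091794, -0.00018455,
        0.00086665]), 'effort': array([-9.04706503e-04, -4.06506908e+01,  2.54528028e+01,  1.01215061e-02,
       -5.93833079e-05, -1.01637376e-06]), 'tool_pos': array([ 156.41257423, -500.66700181,  303.14343884]), 'orientation': array([-3.13984283e+00, -1.15462061e-05,  3.02805533e-01]), 'force': array([-0.29074348,  1.1787743 ,  0.682517  ]), 'moment': array([-0.027491  ,  0.00389443,  0.00265728]), 'grip_width': 85.35320654228528}
```

View pics/top0.png

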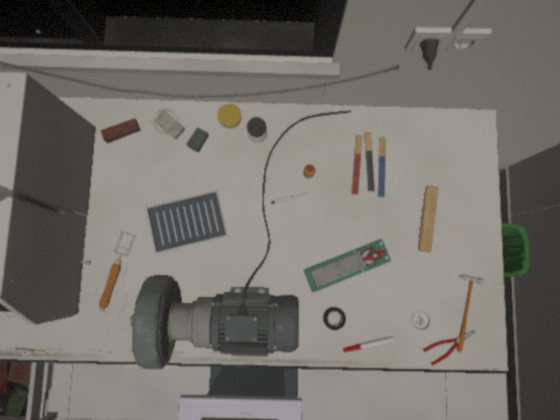

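View pics/scene0.png

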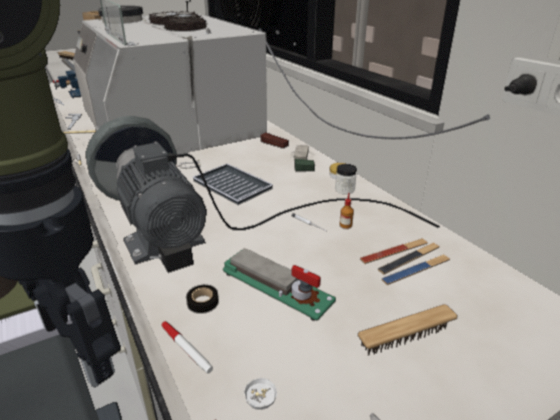

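The top view shows the holder at about (347,265), with its red knob at (372,256), the tray at (187,221) and the oil bottle at (309,171). The scene view agrees. Next I'll measure their positions.

```bash
cat > m.py <<'E'
from h import *
c=cap('top','top1.png'); f=c['frame']; hsv=cv2.cvtColor(f,cv2.COLOR_RGB2HSV)
def mask(lo,hi,box):
    m=cv2.inRange(hsv,lo,hi); k=np.zeros_like(m); x0,y0,x1,y1=box; k[y0:y1,x0:x1]=m[y0:y1,x0:x1]; return k
def rect(m,z,close=0):
    if close: m=cv2.morphologyEx(m,cv2.MORPH_CLOSE,np.ones((close,close)))
    q=max(cv2.findContours(m,0,1)[0],key=cv2.contourArea)
    W=np.array([ray(c,p[0],z)[:2] for p in q],np.float32); return cv2.minAreaRect(W),cv2.boxPoints(cv2.minAreaRect(W))
print('holder',rect(mask((60,80,30),(95,255,255),(290,225,410,300)),16,25))
print('knob',rect(mask((0,130,90),(8,255,255),(350,240,400,275)),74))
print('tray',rect(mask((0,0,0),(180,255,120),(140,185,235,260)),14,9))
m=mask((0,100,60),(25,255,255),(298,160,320,182)); ys,xs=np.nonzero(m)
print('oil',ray(c,(xs.mean(),ys.mean()),60),len(xs))
cr=cv2.resize(f[180:300,290:410],(600,600),interpolation=cv2.INTER_CUBIC); cv2.imwrite('pics/crop.png',cr[:,:,::-1])
E
python3 m.py
```

```text
holder (((501.1508483886719, -272.8009033203125), (58.513038635253906, 221.2659912109375), 22.99279022216797), array([[ 431.0037 , -182.38528],
       [ 517.4336 , -386.0726 ],
       [ 571.298  , -363.21652],
       [ 484.8681 , -159.5292 ]], dtype=float32))
knob (((533.6165161132812, -349.88165283203125), (11.2308988571167, 19.752534866333008), 27.554256439208984), array([[ 524.06934, -343.72327],
       [ 533.20667, -361.23535],
       [ 543.1637 , -356.04004],
       [ 534.02637, -338.52795]], dtype=float32))
tray (((607.284423828125, 163.45603942871094), (123.37488555908203, 192.9337158203125), 15.570351600646973), array([[521.9671  , 239.8245  ],
       [573.7546  ,  53.97113 ],
       [692.60175 ,  87.087585],
       [640.8143  , 272.94095 ]], dtype=float32))
oil [ 746.03950499 -163.44248789   60.        ] 95
```

View pics/crop.png

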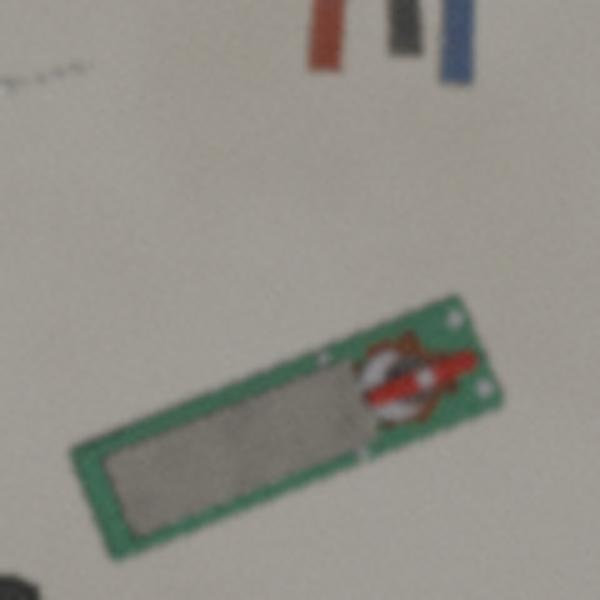

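Run:
```python
from h import *
c=cap('top')
P=lambda u,v,z: ray(c,(290+(u+.5)/5-.5,180+(v+.5)/5-.5),z)[:2].round(1)
print('knob ends',P(372,395,74),P(474,360,74),'mid',P(423,378,74))
pl=[P(*p,14) for p in((72,450),(458,294),(505,402),(116,560))];print('plate',pl,np.mean(pl,0))
a=pl[0]+pl[3]-pl[1]-pl[2];print('yaw',np.degrees(np.arctan2(-a[0],a[1])),np.linalg.norm(a)/2)
st=[P(*p,40) for p in((103,460),(355,362),(378,442),(137,540))];print('stone',st,np.mean(st,0))
```

```text
knob ends [ 517.5 -307.4] [ 536.7 -359.7] mid [ 526.8 -333.5]
plate [array([ 485.9, -158.5]), array([ 574.8, -365.8]), array([ 517.5, -390.7]), array([ 428.8, -183. ])] [ 501.75 -274.5 ]
yaw 23.168590980894948 225.7026583804453
stone [array([ 481.2, -173.3]), array([ 535.6, -305.1]), array([ 494.2, -317.2]), array([ 440.5, -191.7])] [ 487.875 -246.825]
```

move_arm --commands '[{"tx": 0.14, "ty": 0.06, "tz": -0.04, "wz": -0.03, "grip": 1}, {"tx": 0.28, "ty": 0.12, "tz": -0.08, "wz": -0.07, "grip": 1}, {"tx": 0.42, "ty": 0.18, "tz": -0.12, "wz": -0.105, "grip": 0.3}, {"tx": 0.56, "ty": 0.24, "tz": -0.16, "wz": -0.14, "grip": 0.3}, {"tx": 0.7, "ty": 0.3, "tz": -0.2, "wz": -0.175, "grip": 0.3}, {"tx": 0.74, "ty": 0.33, "tz": -0.24, "wz": -0.21, "grip": 0.3}, {"tx": 0.74, "ty": 0.33, "tz": -0.24, "wz": -0.234, "grip": 0.3}, {"tx": 0.74, "ty": 0.33, "tz": -0.24, "wz": -0.234, "grip": 0.3}]'

```text
$.commands[0]: bad value
```

move_arm --commands '[{"tx": 0.14, "ty": 0.06, "wz": -0.03, "grip": 0.3}, {"tx": 0.28, "ty": 0.12, "wz": -0.07, "grip": 0.3}, {"tx": 0.42, "ty": 0.18, "wz": -0.105, "grip": 0.3}, {"tx": 0.56, "ty": 0.24, "wz": -0.14, "grip": 0.3}, {"tx": 0.7, "ty": 0.3, "wz": -0.175, "grip": 0.3}, {"tx": 0.742, "ty": 0.338, "wz": -0.21, "grip": 0.3}, {"tx": 0.742, "ty": 0.338, "wz": -0.234, "grip": 0.3}, {"tx": 0.742, "ty": 0.338, "wz": -0.234, "grip": 0.3}]'

```text
$.commands[0]: bad value
```

Run:
```python
from h import *
c=cap('wrist','w1.png');print(-c['R'].T@c['t']); o=arm.observe();print(o['tool_pos'],np.degrees(o['orientation']),o['joint_positions'],o['grip_width'],o['clock'])
print(proj(c,[[527,-334,74],[489.7,-246,40],[501.5,-273.6,0]]))
```

```text
[ 227.94895025 -478.69580383  373.27163991]
[ 156.47343714 -500.87474226  303.49566013] [-1.79944540e+02 -6.46087218e-04  1.73474256e+01] [-1.26800759e+00  2.60364521e-01 -1.38673504e-01  1.17272626e+00
  1.12947742e-05  1.57081536e+00] 85.6957683025857 0.25
[[ 198.48892497 -510.41841313]
 [  69.66708638 -399.34737689]
 [ 138.87219653 -332.09803585]]
```

View pics/w1.png

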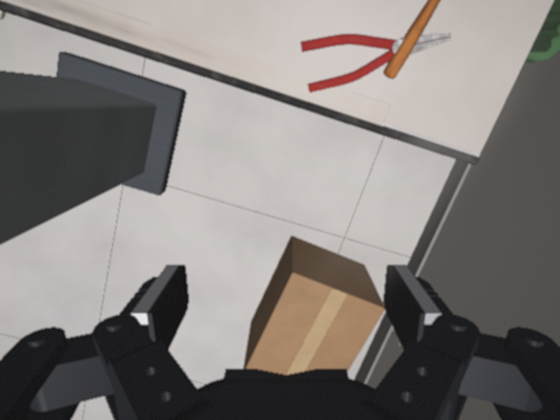

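The wrist view shows only the floor by the cart and pliers, because the move was refused. Each row probably needs every key.

move_arm --commands '[{"tx": 0.14, "ty": 0.06, "tz": -0.04, "wx": 0, "wy": 0, "wz": -0.03, "grip": 1}, {"tx": 0.28, "ty": 0.12, "tz": -0.08, "wx": 0, "wy": 0, "wz": -0.07, "grip": 1}, {"tx": 0.42, "ty": 0.18, "tz": -0.12, "wx": 0, "wy": 0, "wz": -0.105, "grip": 0.3}, {"tx": 0.56, "ty": 0.24, "tz": -0.16, "wx": 0, "wy": 0, "wz": -0.14, "grip": 0.3}, {"tx": 0.7, "ty": 0.3, "tz": -0.2, "wx": 0, "wy": 0, "wz": -0.175, "grip": 0.3}, {"tx": 0.74, "ty": 0.33, "tz": -0.24, "wx": 0, "wy": 0, "wz": -0.21, "grip": 0.3}, {"tx": 0.74, "ty": 0.33, "tz": -0.24, "wx": 0, "wy": 0, "wz": -0.234, "grip": 0.3}, {"tx": 0.74, "ty": 0.33, "tz": -0.24, "wx": 0, "wy": 0, "wz": -0.234, "grip": 0.3}]' --force 40

```text
clock: 0.92
tool_pos: [342.3, -417.3, 242.9]
orientation: [-3.141, 0.002, -0.431]
force: [-0.5, -0.7, -0.7]
grip_width: 55.5
```

move_arm --commands '[{"tx": 0.14, "ty": 0.06, "tz": 0, "wx": 0, "wy": 0, "wz": -0.03, "grip": 0.3}, {"tx": 0.28, "ty": 0.12, "tz": 0, "wx": 0, "wy": 0, "wz": -0.07, "grip": 0.3}, {"tx": 0.42, "ty": 0.18, "tz": 0, "wx": 0, "wy": 0, "wz": -0.105, "grip": 0.3}, {"tx": 0.56, "ty": 0.24, "tz": 0, "wx": 0, "wy": 0, "wz": -0.14, "grip": 0.3}, {"tx": 0.7, "ty": 0.3, "tz": 0, "wx": 0, "wy": 0, "wz": -0.175, "grip": 0.3}, {"tx": 0.742, "ty": 0.338, "tz": 0, "wx": 0, "wy": 0, "wz": -0.21, "grip": 0.3}, {"tx": 0.742, "ty": 0.338, "tz": 0, "wx": 0, "wy": 0, "wz": -0.2346, "grip": 0.3}, {"tx": 0.742, "ty": 0.338, "tz": 0, "wx": 0, "wy": 0, "wz": -0.2346, "grip": 0.3}]'

```text
clock: 1.58
tool_pos: [390.3, -450.4, 243.6]
orientation: [-3.036, 0.01, -0.897]
force: [0.2, -0.5, -0.4]
grip_width: 55.2
```

Run:
```python
from h import *
c=cap('wrist','w2.png');print(-c['R'].T@c['t']); o=arm.observe();print(o['tool_pos'],np.degrees(o['orientation']),o['joint_positions'],o['grip_width'],o['clock'],o['force'],o['moment'])
print(proj(c,[[527,-334,74],[489.7,-246,40],[501.5,-273.6,0]]))
```

```text
[ 431.51506544 -514.60780237  312.33789264]
[ 387.66746575 -451.76746978  243.51885335] [-174.08850326    0.63815939  -51.63368429] [-0.90448053  0.41618582 -0.06832076  1.09776962  0.10313773  3.13827248] 55.69705750761197 1.6333 [-2.02346531 -1.036093   -0.56522446] [-0.10832226  0.20769633  0.00325612]
[[ 84.60599424 205.20570862]
 [100.47420028 282.80797386]
 [126.30398637 239.9264109 ]]
```

View pics/w2.png

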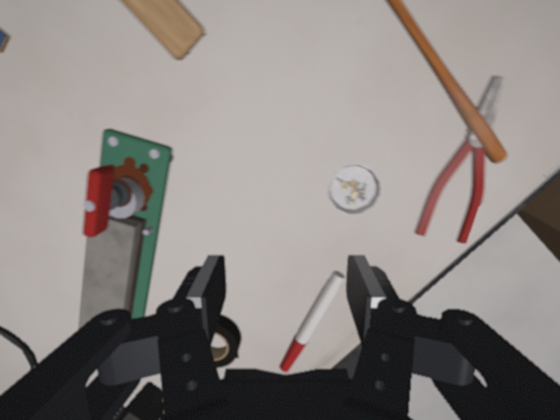

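The wrist joint hit its range: yaw = q1 + π − q6. The other grasp, at yaw 113°, has q6 ≈ 0.6 and plenty of room. The picture shows the red knob at (97,202). I'll turn back the other way.

move_arm --commands '[{"tx": 0, "ty": 0, "tz": 0, "wx": 0, "wy": 0, "wz": 0.04, "grip": 0.3}, {"tx": 0, "ty": 0, "tz": 0, "wx": 0, "wy": 0, "wz": 0.08, "grip": 0.3}, {"tx": 0, "ty": 0, "tz": 0, "wx": 0, "wy": 0, "wz": 0.12, "grip": 0.3}, {"tx": 0, "ty": 0, "tz": 0, "wx": 0, "wy": 0, "wz": 0.16, "grip": 0.3}, {"tx": 0, "ty": 0, "tz": 0, "wx": 0, "wy": 0, "wz": 0.2, "grip": 0.3}, {"tx": 0, "ty": 0, "tz": 0, "wx": 0, "wy": 0, "wz": 0.24, "grip": 0.3}, {"tx": 0, "ty": 0, "tz": 0, "wx": 0, "wy": 0, "wz": 0.28, "grip": 0.3}, {"tx": 0, "ty": 0, "tz": 0, "wx": 0, "wy": 0, "wz": 0.3, "grip": 0.3}]'

```text
clock: 2.3
tool_pos: [390.8, -449.5, 243.7]
orientation: [-3.037, 0.011, 0.052]
force: [1.1, 0.1, -0.1]
grip_width: 55.4
```

```bash
cat > s.py <<'E'
from h import *
o=arm.observe();print(o['tool_pos'].round(2),np.degrees(o['orientation']).round(2),o['joint_positions'].round(3),o['grip_width'].round(1),o['clock'],o['force'].round(1),o['moment'].round(3))
E
python3 s.py
```

```text
Traceback (most recent call last):
  File "s.py", line 2, in <module>
    o=arm.observe();print(o['tool_pos'].round(2),np.degrees(o['orientation']).round(2),o['joint_positions'].round(3),o['grip_width'].round(1),o['clock'],o['force'].round(1),o['moment'].round(3))
                                                                                                                     ^^^^^^^^^^^^^^^^^^^^^
AttributeError: 'float' object has no attribute 'round'
```

```bash
cat > s.py <<'E'
import sys
from h import *
from scipy.spatial.transform import Rotation as Ro
o=arm.observe();print(o['tool_pos'].round(2),np.degrees(o['orientation']).round(2),o['joint_positions'].round(3),round(o['grip_width'],1),round(o['clock'],2),o['force'].round(1),o['moment'].round(3))
if len(sys.argv)>1:
    x,y,z,yaw=map(float,sys.argv[1:5])
    Rn=Ro.from_euler('xyz',o['orientation']); Rt=Ro.from_euler('xyz',[np.pi,0,np.radians(yaw)])
    print('t',((np.array([x,y,z])-o['tool_pos'])/250).round(4),'w',((Rt*Rn.inv()).as_rotvec()/np.pi).round(4))
E
python3 s.py 527 -334 244 57;python3 s.py 527 -334 244 113
```

```text
[ 390.78 -449.48  243.71] [-173.99    0.62    2.98] [-0.878  0.467  0.014  1.209  0.054  2.21 ] 55.4 2.3 [ 1.1  0.1 -0.1] [-0.101 -0.001  0.036]
t [0.5449 0.4619 0.0012] w [-0.0283 -0.0204  0.3   ]
[ 390.78 -449.48  243.71] [-173.99    0.62    2.98] [-0.878  0.467  0.014  1.209  0.054  2.21 ] 55.4 2.3 [ 1.1  0.1 -0.1] [-0.101 -0.001  0.036]
t [0.5449 0.4619 0.0012] w [-0.0173 -0.0353  0.6107]
```

move_arm --commands '[{"tx": 0.07, "ty": 0.06, "tz": 0, "wx": -0.004, "wy": -0.003, "wz": 0.038, "grip": 0.3}, {"tx": 0.14, "ty": 0.12, "tz": 0, "wx": -0.007, "wy": -0.005, "wz": 0.076, "grip": 0.3}, {"tx": 0.21, "ty": 0.18, "tz": 0, "wx": -0.011, "wy": -0.008, "wz": 0.114, "grip": 0.3}, {"tx": 0.28, "ty": 0.24, "tz": 0, "wx": -0.014, "wy": -0.01, "wz": 0.152, "grip": 0.3}, {"tx": 0.35, "ty": 0.3, "tz": 0, "wx": -0.018, "wy": -0.013, "wz": 0.19, "grip": 0.3}, {"tx": 0.42, "ty": 0.36, "tz": 0, "wx": -0.021, "wy": -0.015, "wz": 0.228, "grip": 0.3}, {"tx": 0.49, "ty": 0.42, "tz": 0, "wx": -0.025, "wy": -0.018, "wz": 0.266, "grip": 0.3}, {"tx": 0.545, "ty": 0.462, "tz": 0, "wx": -0.0283, "wy": -0.0204, "wz": 0.3, "grip": 0.3}]'

```text
clock: 2.97
tool_pos: [528.3, -332.6, 243.8]
orientation: [3.141, -0.0, 0.996]
force: [0.7, 0.7, 0.3]
grip_width: 55.5
```

```bash
python3 s.py 527 -334 180 113
```

```text
[ 528.3  -332.6   243.84] [ 1.7995e+02 -2.0000e-02  5.7090e+01] [-0.562  0.457  0.004  1.116  0.     1.583] 55.5 2.97 [0.7 0.7 0.3] [ 0.024  0.013 -0.043]
t [-0.0052 -0.0056 -0.2553] w [-1.000e-04  3.000e-04  3.106e-01]
```

move_arm --commands '[{"tx": 0, "ty": 0, "tz": 0, "wx": 0, "wy": 0, "wz": 0.039, "grip": 0.3}, {"tx": 0, "ty": 0, "tz": -0.04, "wx": 0, "wy": 0, "wz": 0.078, "grip": 0.3}, {"tx": 0, "ty": 0, "tz": -0.08, "wx": 0, "wy": 0, "wz": 0.117, "grip": 0.3}, {"tx": 0, "ty": 0, "tz": -0.12, "wx": 0, "wy": 0, "wz": 0.156, "grip": 0.3}, {"tx": 0, "ty": 0, "tz": -0.16, "wx": 0, "wy": 0, "wz": 0.195, "grip": 0.3}, {"tx": 0, "ty": 0, "tz": -0.2, "wx": 0, "wy": 0, "wz": 0.234, "grip": 0.3}, {"tx": 0, "ty": 0, "tz": -0.24, "wx": 0, "wy": 0, "wz": 0.272, "grip": 0.3}, {"tx": 0, "ty": 0, "tz": -0.255, "wx": 0, "wy": 0, "wz": 0.311, "grip": 0.3}]'

```text
clock: 3.63
tool_pos: [526.4, -333.6, 178.4]
orientation: [-3.14, -0.002, 1.973]
force: [-0.4, -1.0, 0.2]
grip_width: 55.4
```

```bash
python3 s.py 527 -334 117 113
python3 - <<'E'
from h import *
c=cap('wrist','w3.png');f=c['frame'];hsv=cv2.cvtColor(f,cv2.COLOR_RGB2HSV)
m=cv2.inRange(hsv,(0,150,70),(8,255,255))|cv2.inRange(hsv,(174,150,70),(180,255,255))
q=max(cv2.findContours(m,0,1)[0],key=cv2.contourArea);print(cv2.minAreaRect(q),cv2.contourArea(q))
print(proj(c,[[527,-334,74]]+[[527+s*30*-.39,-334+s*30*.92,74] for s in(1,-1)]))
E
```

```text
[ 526.38 -333.6   178.44] [-1.7991e+02 -9.0000e-02  1.1302e+02] [-0.565  0.5   -0.103  0.97  -0.     0.604] 55.4 3.63 [-0.4 -1.   0.2] [0.013 0.009 0.04 ]
t [ 0.0025 -0.0016 -0.2458] w [-0.0003 -0.0006 -0.0001]
((283.5, 211.0), (54.0, 19.0), 90.0) 803.0
[[287.60558626 242.48712955]
 [287.69757035 190.81045866]
 [287.52179294 289.56222666]]
```

View pics/w3.png

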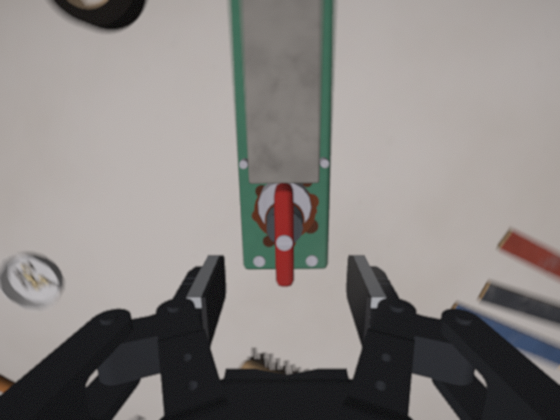

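The bar is centred between the fingers, with its axis pin at (284,242) as predicted. I'll descend and close on it.

move_arm --commands '[{"tx": 0, "ty": 0, "tz": -0.05, "wx": 0, "wy": 0, "wz": 0, "grip": 0}, {"tx": 0, "ty": 0, "tz": -0.1, "wx": 0, "wy": 0, "wz": 0, "grip": 0}, {"tx": 0.001, "ty": 0, "tz": -0.15, "wx": 0, "wy": 0, "wz": 0, "grip": 0}, {"tx": 0.001, "ty": -0.001, "tz": -0.2, "wx": 0, "wy": 0, "wz": 0, "grip": 0}, {"tx": 0.001, "ty": -0.001, "tz": -0.23, "wx": 0, "wy": 0, "wz": 0, "grip": -0.2}, {"tx": 0.001, "ty": -0.001, "tz": -0.242, "wx": 0, "wy": 0, "wz": 0, "grip": -0.3}, {"tx": 0.001, "ty": -0.001, "tz": -0.242, "wx": 0, "wy": 0, "wz": 0, "grip": -0.4}, {"tx": 0.001, "ty": -0.001, "tz": -0.242, "wx": 0, "wy": 0, "wz": 0, "grip": -0.5}]' --force 20

```text
clock: 4.35
tool_pos: [526.2, -334.0, 119.2]
orientation: [-3.138, -0.001, 1.964]
force: [-3.3, -1.6, -1.3]
grip_width: 21.5
```

move_arm --commands '[{"tx": 0, "ty": 0, "tz": 0, "wx": 0, "wy": 0, "wz": 0, "grip": -0.55}, {"tx": 0, "ty": 0, "tz": 0, "wx": 0, "wy": 0, "wz": 0, "grip": -0.6}, {"tx": 0, "ty": 0, "tz": 0, "wx": 0, "wy": 0, "wz": 0, "grip": -0.65}, {"tx": 0, "ty": 0, "tz": 0, "wx": 0, "wy": 0, "wz": 0, "grip": -0.7}, {"tx": 0, "ty": 0, "tz": 0, "wx": 0, "wy": 0, "wz": 0, "grip": -0.75}, {"tx": 0, "ty": 0, "tz": 0, "wx": 0, "wy": 0, "wz": 0, "grip": -1}, {"tx": 0, "ty": 0, "tz": 0, "wx": 0, "wy": 0, "wz": 0, "grip": -1}, {"tx": 0, "ty": 0, "tz": 0, "wx": 0, "wy": 0, "wz": 0, "grip": -1}]' --force 20

```text
clock: 5.02
tool_pos: [525.9, -334.2, 119.3]
orientation: [-3.138, -0.0, 1.964]
force: [-4.0, -1.3, -1.4]
grip_width: 18.5
```

```bash
python3 s.py 527 -334 117 113
```

```text
[ 525.93 -334.15  119.3 ] [-1.7978e+02 -2.0000e-02  1.1254e+02] [-0.565  0.551 -0.183  0.839 -0.003  0.613] 18.5 5.02 [-4.  -1.3 -1.4] [-0.409  0.981 -0.027]
t [ 0.0043  0.0006 -0.0092] w [ 0.0004 -0.0012  0.0025]
```

The jaws stalled at 18.5 mm with a side force of about −4 N along holder −x. So only the −x finger is touching, and the bar lies about 3 mm off-centre. I'll open slightly, shift and retry.

move_arm --commands '[{"tx": 0, "ty": 0, "tz": 0, "wx": 0, "wy": 0, "wz": 0, "grip": -0.4}, {"tx": 0, "ty": 0, "tz": 0, "wx": 0, "wy": 0, "wz": 0, "grip": -0.4}, {"tx": -0.006, "ty": -0.003, "tz": 0, "wx": 0, "wy": 0, "wz": 0, "grip": -0.4}, {"tx": -0.011, "ty": -0.005, "tz": 0, "wx": 0, "wy": 0, "wz": 0, "grip": -0.4}, {"tx": -0.011, "ty": -0.005, "tz": 0, "wx": 0, "wy": 0, "wz": 0, "grip": -0.4}, {"tx": -0.011, "ty": -0.005, "tz": 0, "wx": 0, "wy": 0, "wz": 0, "grip": -0.5}, {"tx": -0.011, "ty": -0.005, "tz": 0, "wx": 0, "wy": 0, "wz": 0, "grip": -0.5}, {"tx": -0.011, "ty": -0.005, "tz": 0, "wx": 0, "wy": 0, "wz": 0, "grip": -0.5}]' --force 20

```text
clock: 5.68
tool_pos: [525.5, -335.1, 119.6]
orientation: [3.141, 0.001, 1.966]
force: [1.0, 0.4, 0.7]
grip_width: 21.3
```

```bash
python3 s.py 527 -334 117 113;python3 - <<'E'
from h import *
c=cap('wrist','w4.png')
E
```

```text
[ 525.49 -335.06  119.59] [1.7995e+02 5.0000e-02 1.1262e+02] [-0.568  0.549 -0.186  0.835  0.     0.608] 21.3 5.68 [1.  0.4 0.7] [ 0.049 -0.221 -0.026]
t [ 0.006   0.0042 -0.0104] w [0.0001 0.0004 0.0021]
```

View pics/w4.png

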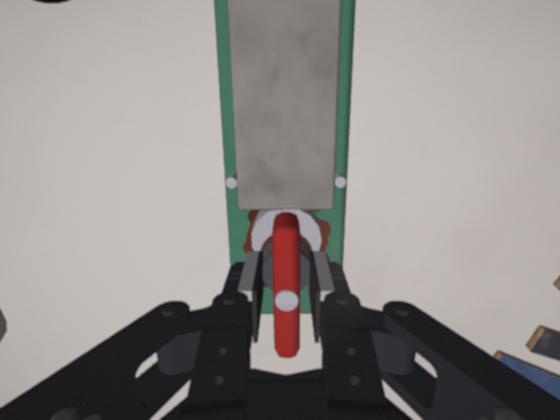

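The bar now sits centred between the fingers (u≈287). The neck below looks wide, about 20 mm, so the tips at z=46 were probably pinching it. I'll raise 5 mm so the tips stay at bar height, then close.

move_arm --commands '[{"tx": 0, "ty": 0, "tz": 0.01, "wx": 0, "wy": 0, "wz": 0, "grip": -0.5}, {"tx": 0, "ty": 0, "tz": 0.02, "wx": 0, "wy": 0, "wz": 0, "grip": -0.5}, {"tx": 0, "ty": 0, "tz": 0.02, "wx": 0, "wy": 0, "wz": 0, "grip": -0.6}, {"tx": 0, "ty": 0, "tz": 0.02, "wx": 0, "wy": 0, "wz": 0, "grip": -0.7}, {"tx": 0, "ty": 0, "tz": 0.02, "wx": 0, "wy": 0, "wz": 0, "grip": -0.8}, {"tx": 0, "ty": 0, "tz": 0.02, "wx": 0, "wy": 0, "wz": 0, "grip": -1}, {"tx": 0, "ty": 0, "tz": 0.02, "wx": 0, "wy": 0, "wz": 0, "grip": -1}, {"tx": 0, "ty": 0, "tz": 0.02, "wx": 0, "wy": 0, "wz": 0, "grip": -1}]' --force 25

```text
clock: 6.4
tool_pos: [525.5, -335.0, 125.0]
orientation: [3.14, 0.001, 1.966]
force: [2.8, 0.9, 5.1]
grip_width: 10.3
```

```bash
python3 s.py 527 -334 117 113
```

```text
[ 525.51 -335.02  124.97] [1.7993e+02 5.0000e-02 1.1262e+02] [-0.568  0.544 -0.18   0.846  0.     0.608] 10.3 6.4 [2.8 0.9 5.1] [ 0.361 -0.376  0.015]
t [ 0.0059  0.0041 -0.0319] w [0.0001 0.0005 0.0021]
```

move_arm --commands '[{"tx": 0.002, "ty": 0.001, "tz": 0.004, "wx": 0, "wy": 0, "wz": 0, "grip": -1}, {"tx": 0.002, "ty": 0.001, "tz": 0.004, "wx": 0, "wy": 0, "wz": 0, "grip": -1}, {"tx": 0.002, "ty": 0.001, "tz": 0.004, "wx": 0, "wy": 0, "wz": 0.004, "grip": -1}, {"tx": 0.002, "ty": 0.001, "tz": 0.004, "wx": 0, "wy": 0, "wz": 0.008, "grip": -1}, {"tx": 0.002, "ty": 0.001, "tz": 0.004, "wx": 0, "wy": 0, "wz": 0.012, "grip": -1}, {"tx": 0.002, "ty": 0.001, "tz": 0.004, "wx": 0, "wy": 0, "wz": 0.016, "grip": -1}, {"tx": 0.002, "ty": 0.001, "tz": 0.004, "wx": 0, "wy": 0, "wz": 0.02, "grip": -1}, {"tx": 0.002, "ty": 0.001, "tz": 0.004, "wx": 0, "wy": 0, "wz": 0.022, "grip": -1}]' --force 60

```text
clock: 7.07
tool_pos: [525.6, -334.9, 125.1]
orientation: [3.141, 0.0, 2.034]
force: [4.7, 0.2, -0.0]
grip_width: 9.5
```

```bash
python3 s.py
```

```text
[ 525.58 -334.94  125.14] [1.7999e+02 2.0000e-02 1.1656e+02] [-0.567  0.544 -0.178  0.848 -0.     0.54 ] 9.5 7.07 [ 4.7  0.2 -0. ] [-0.18  -0.886 -0.616]
```

move_arm --commands '[{"tx": 0.002, "ty": 0, "tz": 0, "wx": 0, "wy": 0, "wz": 0, "grip": -1}, {"tx": 0.004, "ty": 0, "tz": 0, "wx": 0, "wy": 0, "wz": 0, "grip": -1}, {"tx": 0.004, "ty": 0, "tz": 0, "wx": 0, "wy": 0, "wz": 0.002, "grip": -1}, {"tx": 0.004, "ty": 0, "tz": 0, "wx": 0, "wy": 0, "wz": 0.004, "grip": -1}, {"tx": 0.004, "ty": 0, "tz": 0, "wx": 0, "wy": 0, "wz": 0.006, "grip": -1}, {"tx": 0.004, "ty": 0, "tz": 0, "wx": 0, "wy": 0, "wz": 0.006, "grip": -1}, {"tx": 0.004, "ty": 0, "tz": 0, "wx": 0, "wy": 0, "wz": 0.006, "grip": -1}, {"tx": 0.004, "ty": 0, "tz": 0, "wx": 0, "wy": 0, "wz": 0.006, "grip": -1}]'

```text
clock: 7.73
tool_pos: [525.8, -334.9, 125.1]
orientation: [-3.14, -0.0, 2.053]
force: [0.6, -2.2, 1.9]
grip_width: 9.5
```

```bash
python3 s.py
```

```text
[ 525.84 -334.91  125.14] [-1.7992e+02 -1.0000e-02  1.1763e+02] [-0.567  0.545 -0.177  0.85  -0.001  0.522] 9.5 7.73 [ 0.6 -2.2  1.9] [-0.55  -0.051 -0.486]
```

move_arm --commands '[{"tx": 0, "ty": 0, "tz": 0, "wx": 0, "wy": 0, "wz": 0.002, "grip": -1}, {"tx": 0, "ty": 0, "tz": 0, "wx": 0, "wy": 0, "wz": 0.004, "grip": -1}, {"tx": 0, "ty": 0, "tz": 0, "wx": 0, "wy": 0, "wz": 0.006, "grip": -1}, {"tx": 0, "ty": 0, "tz": 0, "wx": 0, "wy": 0, "wz": 0.006, "grip": -1}, {"tx": 0, "ty": 0, "tz": 0, "wx": 0, "wy": 0, "wz": 0.006, "grip": -1}, {"tx": 0, "ty": 0, "tz": 0, "wx": 0, "wy": 0, "wz": 0.006, "grip": -1}, {"tx": 0, "ty": 0, "tz": 0, "wx": 0, "wy": 0, "wz": 0.006, "grip": -1}, {"tx": 0, "ty": 0, "tz": 0, "wx": 0, "wy": 0, "wz": 0.006, "grip": -1}]'

```text
clock: 8.4
tool_pos: [525.9, -334.8, 125.1]
orientation: [-3.14, -0.0, 2.072]
force: [-2.3, -2.7, 2.4]
grip_width: 9.7
```

```bash
python3 s.py
```

```text
[ 525.91 -334.83  125.13] [-1.7993e+02 -1.0000e-02  1.1870e+02] [-0.567  0.545 -0.177  0.85  -0.001  0.503] 9.7 8.4 [-2.3 -2.7  2.4] [-0.725  0.416 -1.007]
```

Torque rose to 1.0 N m at +6°, so the dead stop is at about +5.1°. I'll rock clockwise now.

move_arm --commands '[{"tx": 0.001, "ty": 0.001, "tz": 0, "wx": 0, "wy": 0, "wz": -0.01, "grip": -1}, {"tx": 0.001, "ty": 0.001, "tz": 0, "wx": 0, "wy": 0, "wz": -0.02, "grip": -1}, {"tx": 0, "ty": 0, "tz": 0, "wx": 0, "wy": 0, "wz": -0.03, "grip": -1}, {"tx": 0, "ty": 0, "tz": 0, "wx": 0, "wy": 0, "wz": -0.04, "grip": -1}, {"tx": 0, "ty": 0, "tz": 0, "wx": 0, "wy": 0, "wz": -0.048, "grip": -1}, {"tx": 0, "ty": 0, "tz": 0, "wx": 0, "wy": 0, "wz": -0.054, "grip": -1}, {"tx": 0, "ty": 0, "tz": 0, "wx": 0, "wy": 0, "wz": -0.056, "grip": -1}, {"tx": 0, "ty": 0, "tz": 0, "wx": 0, "wy": 0, "wz": -0.056, "grip": -1}]'

```text
clock: 9.07
tool_pos: [525.9, -334.9, 125.2]
orientation: [-3.14, 0.001, 1.9]
force: [-3.5, -5.0, 2.4]
grip_width: 9.9
```

```bash
python3 s.py
```

```text
[ 525.89 -334.89  125.16] [-1.7989e+02  3.0000e-02  1.0886e+02] [-0.566  0.545 -0.176  0.85  -0.002  0.675] 9.9 9.07 [-3.5 -5.   2.4] [-0.899  0.538  0.515]
```

move_arm --commands '[{"tx": -0.001, "ty": -0.002, "tz": 0, "wx": 0, "wy": 0, "wz": 0, "grip": -1}, {"tx": -0.003, "ty": -0.004, "tz": 0, "wx": 0, "wy": 0, "wz": 0, "grip": -1}, {"tx": -0.003, "ty": -0.004, "tz": 0, "wx": 0, "wy": 0, "wz": -0.002, "grip": -1}, {"tx": -0.003, "ty": -0.004, "tz": 0, "wx": 0, "wy": 0, "wz": -0.004, "grip": -1}, {"tx": -0.003, "ty": -0.004, "tz": 0, "wx": 0, "wy": 0, "wz": -0.005, "grip": -1}, {"tx": -0.003, "ty": -0.004, "tz": 0, "wx": 0, "wy": 0, "wz": -0.005, "grip": -1}, {"tx": -0.003, "ty": -0.004, "tz": 0, "wx": 0, "wy": 0, "wz": -0.005, "grip": -1}, {"tx": -0.003, "ty": -0.004, "tz": 0, "wx": 0, "wy": 0, "wz": -0.005, "grip": -1}]'

```text
clock: 9.73
tool_pos: [525.7, -335.2, 125.2]
orientation: [3.141, -0.001, 1.881]
force: [0.3, 0.2, 2.4]
grip_width: 9.4
```

```bash
python3 s.py
```

```text
[ 525.66 -335.17  125.16] [ 1.7999e+02 -6.0000e-02  1.0776e+02] [-0.568  0.545 -0.177  0.85   0.001  0.693] 9.4 9.73 [0.3 0.2 2.4] [0.105 0.12  0.513]
```

move_arm --commands '[{"tx": 0, "ty": 0, "tz": 0, "wx": 0, "wy": 0, "wz": -0.002, "grip": -1}, {"tx": 0, "ty": 0, "tz": 0, "wx": 0, "wy": 0, "wz": -0.004, "grip": -1}, {"tx": 0, "ty": 0, "tz": 0, "wx": 0, "wy": 0, "wz": -0.005, "grip": -1}, {"tx": 0, "ty": 0, "tz": 0, "wx": 0, "wy": 0, "wz": -0.005, "grip": -1}, {"tx": 0, "ty": 0, "tz": 0, "wx": 0, "wy": 0, "wz": -0.005, "grip": -1}, {"tx": 0, "ty": 0, "tz": 0, "wx": 0, "wy": 0, "wz": -0.005, "grip": -1}, {"tx": 0, "ty": 0, "tz": 0, "wx": 0, "wy": 0, "wz": -0.005, "grip": -1}, {"tx": 0, "ty": 0, "tz": 0, "wx": 0, "wy": 0, "wz": -0.005, "grip": -1}]'

```text
clock: 10.4
tool_pos: [525.6, -335.2, 125.1]
orientation: [3.142, -0.001, 1.865]
force: [1.1, 4.1, 3.3]
grip_width: 9.4
```

```bash
python3 s.py
```

```text
[ 525.59 -335.23  125.12] [ 1.8000e+02 -6.0000e-02  1.0686e+02] [-0.568  0.545 -0.177  0.85   0.001  0.708] 9.4 10.4 [1.1 4.1 3.3] [ 0.752 -0.098  0.571]
```

move_arm --commands '[{"tx": 0, "ty": 0.002, "tz": 0, "wx": 0, "wy": 0, "wz": -0.002, "grip": -1}, {"tx": 0, "ty": 0.002, "tz": 0, "wx": 0, "wy": 0, "wz": -0.004, "grip": -1}, {"tx": 0, "ty": 0.002, "tz": 0, "wx": 0, "wy": 0, "wz": -0.004, "grip": -1}, {"tx": 0, "ty": 0.002, "tz": 0, "wx": 0, "wy": 0, "wz": -0.004, "grip": -1}, {"tx": 0, "ty": 0.002, "tz": 0, "wx": 0, "wy": 0, "wz": -0.004, "grip": -1}, {"tx": 0, "ty": 0.002, "tz": 0, "wx": 0, "wy": 0, "wz": -0.004, "grip": -1}, {"tx": 0, "ty": 0.002, "tz": 0, "wx": 0, "wy": 0, "wz": -0.004, "grip": -1}, {"tx": 0, "ty": 0.002, "tz": 0, "wx": 0, "wy": 0, "wz": -0.004, "grip": -1}]'

```text
clock: 11.07
tool_pos: [525.6, -335.2, 125.1]
orientation: [-3.141, -0.0, 1.852]
force: [0.9, 3.8, 2.3]
grip_width: 10.0
```

```bash
python3 s.py
```

```text
[ 525.6  -335.16  125.14] [-1.7998e+02 -1.0000e-02  1.0613e+02] [-0.568  0.545 -0.177  0.849 -0.     0.722] 10.0 11.07 [0.9 3.8 2.3] [ 0.611 -0.172  0.908]
```

move_arm --commands '[{"tx": 0, "ty": 0, "tz": 0, "wx": 0, "wy": 0, "wz": 0.012, "grip": -1}, {"tx": 0, "ty": 0, "tz": 0, "wx": 0, "wy": 0, "wz": 0.024, "grip": -1}, {"tx": 0, "ty": 0, "tz": 0, "wx": 0, "wy": 0, "wz": 0.036, "grip": -1}, {"tx": 0, "ty": 0, "tz": 0, "wx": 0, "wy": 0, "wz": 0.048, "grip": -1}, {"tx": 0, "ty": 0, "tz": 0, "wx": 0, "wy": 0, "wz": 0.058, "grip": -1}, {"tx": 0, "ty": 0, "tz": 0, "wx": 0, "wy": 0, "wz": 0.066, "grip": -1}, {"tx": 0, "ty": 0, "tz": 0, "wx": 0, "wy": 0, "wz": 0.069, "grip": -1}, {"tx": 0, "ty": 0, "tz": 0, "wx": 0, "wy": 0, "wz": 0.069, "grip": -1}]'

```text
clock: 11.73
tool_pos: [525.7, -335.1, 125.2]
orientation: [3.141, -0.0, 2.067]
force: [1.8, 4.7, 1.5]
grip_width: 9.7
```

```bash
python3 s.py
```

```text
[ 525.68 -335.12  125.15] [ 1.7998e+02 -2.0000e-02  1.1841e+02] [-0.568  0.545 -0.177  0.849  0.001  0.507] 9.7 11.73 [1.8 4.7 1.5] [ 0.835 -0.338 -0.412]
```

move_arm --commands '[{"tx": 0.001, "ty": 0.003, "tz": 0, "wx": 0, "wy": 0, "wz": 0.002, "grip": -1}, {"tx": 0.001, "ty": 0.003, "tz": 0, "wx": 0, "wy": 0, "wz": 0.004, "grip": -1}, {"tx": 0.001, "ty": 0.003, "tz": 0, "wx": 0, "wy": 0, "wz": 0.006, "grip": -1}, {"tx": 0.001, "ty": 0.003, "tz": 0, "wx": 0, "wy": 0, "wz": 0.007, "grip": -1}, {"tx": 0.001, "ty": 0.003, "tz": 0, "wx": 0, "wy": 0, "wz": 0.007, "grip": -1}, {"tx": 0.001, "ty": 0.003, "tz": 0, "wx": 0, "wy": 0, "wz": 0.007, "grip": -1}, {"tx": 0.001, "ty": 0.003, "tz": 0, "wx": 0, "wy": 0, "wz": 0.007, "grip": -1}, {"tx": 0.001, "ty": 0.003, "tz": 0, "wx": 0, "wy": 0, "wz": 0.007, "grip": -1}]'

```text
clock: 12.4
tool_pos: [525.8, -334.9, 125.2]
orientation: [-3.141, 0.001, 2.091]
force: [0.6, -0.7, -1.4]
grip_width: 10.0
```

```bash
python3 s.py
```

```text
[ 525.78 -334.88  125.16] [-1.7994e+02  4.0000e-02  1.1979e+02] [-0.567  0.544 -0.178  0.849 -0.001  0.484] 10.0 12.4 [ 0.6 -0.7 -1.4] [-0.146 -0.118 -0.377]
```

move_arm --commands '[{"tx": 0, "ty": 0, "tz": 0, "wx": 0, "wy": 0, "wz": 0.002, "grip": -1}, {"tx": 0, "ty": 0, "tz": 0, "wx": 0, "wy": 0, "wz": 0.004, "grip": -1}, {"tx": 0, "ty": 0, "tz": 0, "wx": 0, "wy": 0, "wz": 0.006, "grip": -1}, {"tx": 0, "ty": 0, "tz": 0, "wx": 0, "wy": 0, "wz": 0.006, "grip": -1}, {"tx": 0, "ty": 0, "tz": 0, "wx": 0, "wy": 0, "wz": 0.006, "grip": -1}, {"tx": 0, "ty": 0, "tz": 0, "wx": 0, "wy": 0, "wz": 0.006, "grip": -1}, {"tx": 0, "ty": 0, "tz": 0, "wx": 0, "wy": 0, "wz": 0.006, "grip": -1}, {"tx": 0, "ty": 0, "tz": 0, "wx": 0, "wy": 0, "wz": 0.006, "grip": -1}]'

```text
clock: 13.07
tool_pos: [525.8, -334.8, 125.2]
orientation: [-3.141, 0.001, 2.109]
force: [0.8, -1.5, -1.1]
grip_width: 9.5
```

```bash
python3 s.py
```

```text
[ 525.81 -334.79  125.19] [-1.7995e+02  3.0000e-02  1.2086e+02] [-0.567  0.544 -0.178  0.849 -0.001  0.466] 9.5 13.07 [ 0.8 -1.5 -1.1] [-0.589 -0.194 -0.986]
```

move_arm --commands '[{"tx": 0, "ty": 0, "tz": 0, "wx": 0, "wy": 0, "wz": -0.014, "grip": -1}, {"tx": 0, "ty": 0, "tz": 0, "wx": 0, "wy": 0, "wz": -0.028, "grip": -1}, {"tx": 0, "ty": 0, "tz": 0, "wx": 0, "wy": 0, "wz": -0.042, "grip": -1}, {"tx": 0, "ty": 0, "tz": 0, "wx": 0, "wy": 0, "wz": -0.056, "grip": -1}, {"tx": 0, "ty": 0, "tz": 0, "wx": 0, "wy": 0, "wz": -0.07, "grip": -1}, {"tx": 0, "ty": 0, "tz": 0, "wx": 0, "wy": 0, "wz": -0.079, "grip": -1}, {"tx": 0, "ty": 0, "tz": 0, "wx": 0, "wy": 0, "wz": -0.083, "grip": -1}, {"tx": 0, "ty": 0, "tz": 0, "wx": 0, "wy": 0, "wz": -0.083, "grip": -1}]'

```text
clock: 13.73
tool_pos: [525.7, -334.9, 125.2]
orientation: [-3.14, 0.001, 1.851]
force: [0.2, -4.6, -1.2]
grip_width: 9.8
```

```bash
python3 s.py
```

```text
[ 525.72 -334.87  125.18] [-1.7992e+02  7.0000e-02  1.0608e+02] [-0.566  0.544 -0.178  0.849 -0.002  0.724] 9.8 13.73 [ 0.2 -4.6 -1.2] [-0.928  0.074  0.541]
```

move_arm --commands '[{"tx": 0, "ty": -0.003, "tz": 0, "wx": 0, "wy": 0, "wz": -0.002, "grip": -1}, {"tx": 0, "ty": -0.003, "tz": 0, "wx": 0, "wy": 0, "wz": -0.004, "grip": -1}, {"tx": 0, "ty": -0.003, "tz": 0, "wx": 0, "wy": 0, "wz": -0.005, "grip": -1}, {"tx": 0, "ty": -0.003, "tz": 0, "wx": 0, "wy": 0, "wz": -0.006, "grip": -1}, {"tx": 0, "ty": -0.003, "tz": 0, "wx": 0, "wy": 0, "wz": -0.006, "grip": -1}, {"tx": 0, "ty": -0.003, "tz": 0, "wx": 0, "wy": 0, "wz": -0.006, "grip": -1}, {"tx": 0, "ty": -0.003, "tz": 0, "wx": 0, "wy": 0, "wz": -0.006, "grip": -1}, {"tx": 0, "ty": -0.003, "tz": 0, "wx": 0, "wy": 0, "wz": -0.006, "grip": -1}]'

```text
clock: 14.4
tool_pos: [525.7, -335.0, 125.2]
orientation: [-3.141, -0.0, 1.83]
force: [-0.1, -2.1, -0.1]
grip_width: 9.5
```

```bash
python3 s.py
```

```text
[ 525.68 -335.04  125.17] [-1.7997e+02 -3.0000e-02  1.0487e+02] [-0.567  0.545 -0.177  0.85  -0.     0.744] 9.5 14.4 [-0.1 -2.1 -0.1] [-0.496  0.098  0.571]
```

move_arm --commands '[{"tx": 0, "ty": -0.001, "tz": 0, "wx": 0, "wy": 0, "wz": -0.002, "grip": -1}, {"tx": 0, "ty": -0.001, "tz": 0, "wx": 0, "wy": 0, "wz": -0.004, "grip": -1}, {"tx": 0, "ty": -0.001, "tz": 0, "wx": 0, "wy": 0, "wz": -0.005, "grip": -1}, {"tx": 0, "ty": -0.001, "tz": 0, "wx": 0, "wy": 0, "wz": -0.005, "grip": -1}, {"tx": 0, "ty": -0.001, "tz": 0, "wx": 0, "wy": 0, "wz": -0.005, "grip": -1}, {"tx": 0, "ty": -0.001, "tz": 0, "wx": 0, "wy": 0, "wz": -0.005, "grip": -1}, {"tx": 0, "ty": -0.001, "tz": 0, "wx": 0, "wy": 0, "wz": -0.005, "grip": -1}, {"tx": 0, "ty": -0.001, "tz": 0, "wx": 0, "wy": 0, "wz": -0.005, "grip": -1}]'

```text
clock: 15.07
tool_pos: [525.7, -335.1, 125.1]
orientation: [-3.141, -0.001, 1.815]
force: [-0.6, -0.2, 1.7]
grip_width: 9.8
```

```bash
python3 s.py
```

```text
[ 525.67 -335.09  125.15] [-1.7997e+02 -5.0000e-02  1.0398e+02] [-0.568  0.545 -0.177  0.85   0.     0.759] 9.8 15.07 [-0.6 -0.2  1.7] [-0.005  0.259  0.844]
```

move_arm --commands '[{"tx": 0, "ty": 0, "tz": 0, "wx": 0, "wy": 0, "wz": 0.015, "grip": -1}, {"tx": 0, "ty": 0, "tz": 0, "wx": 0, "wy": 0, "wz": 0.03, "grip": -1}, {"tx": 0, "ty": 0, "tz": 0, "wx": 0, "wy": 0, "wz": 0.045, "grip": -1}, {"tx": 0, "ty": 0, "tz": 0, "wx": 0, "wy": 0, "wz": 0.06, "grip": -1}, {"tx": 0, "ty": 0, "tz": 0, "wx": 0, "wy": 0, "wz": 0.075, "grip": -1}, {"tx": 0, "ty": 0, "tz": 0, "wx": 0, "wy": 0, "wz": 0.087, "grip": -1}, {"tx": 0, "ty": 0, "tz": 0, "wx": 0, "wy": 0, "wz": 0.092, "grip": -1}, {"tx": 0, "ty": 0, "tz": 0, "wx": 0, "wy": 0, "wz": 0.092, "grip": -1}]'

```text
clock: 15.73
tool_pos: [525.8, -335.1, 125.1]
orientation: [3.141, -0.001, 2.102]
force: [-0.7, 2.0, 1.7]
grip_width: 9.8
```

```bash
python3 s.py
```

```text
[ 525.76 -335.08  125.15] [ 1.7998e+02 -6.0000e-02  1.2044e+02] [-0.568  0.545 -0.177  0.85   0.001  0.472] 9.8 15.73 [-0.7  2.   1.7] [ 0.277  0.032 -0.095]
```

move_arm --commands '[{"tx": 0, "ty": 0.001, "tz": 0, "wx": 0, "wy": 0, "wz": 0.002, "grip": -1}, {"tx": 0, "ty": 0.001, "tz": 0, "wx": 0, "wy": 0, "wz": 0.004, "grip": -1}, {"tx": 0, "ty": 0.001, "tz": 0, "wx": 0, "wy": 0, "wz": 0.006, "grip": -1}, {"tx": 0, "ty": 0.001, "tz": 0, "wx": 0, "wy": 0, "wz": 0.008, "grip": -1}, {"tx": 0, "ty": 0.001, "tz": 0, "wx": 0, "wy": 0, "wz": 0.008, "grip": -1}, {"tx": 0, "ty": 0.001, "tz": 0, "wx": 0, "wy": 0, "wz": 0.008, "grip": -1}, {"tx": 0, "ty": 0.001, "tz": 0, "wx": 0, "wy": 0, "wz": 0.008, "grip": -1}, {"tx": 0, "ty": 0.001, "tz": 0, "wx": 0, "wy": 0, "wz": 0.008, "grip": -1}]'

```text
clock: 16.4
tool_pos: [525.8, -335.0, 125.1]
orientation: [-3.141, -0.0, 2.129]
force: [-0.5, 2.4, 1.3]
grip_width: 9.7
```

```bash
python3 s.py
```

```text
[ 525.8  -335.03  125.13] [-1.7999e+02 -2.0000e-02  1.2197e+02] [-0.567  0.545 -0.177  0.85   0.     0.446] 9.7 16.4 [-0.5  2.4  1.3] [ 0.418 -0.004 -0.327]
```

move_arm --commands '[{"tx": 0, "ty": 0.001, "tz": 0, "wx": 0, "wy": 0, "wz": 0.002, "grip": -1}, {"tx": 0, "ty": 0.001, "tz": 0, "wx": 0, "wy": 0, "wz": 0.004, "grip": -1}, {"tx": 0, "ty": 0.001, "tz": 0, "wx": 0, "wy": 0, "wz": 0.006, "grip": -1}, {"tx": 0, "ty": 0.001, "tz": 0, "wx": 0, "wy": 0, "wz": 0.006, "grip": -1}, {"tx": 0, "ty": 0.001, "tz": 0, "wx": 0, "wy": 0, "wz": 0.006, "grip": -1}, {"tx": 0, "ty": 0.001, "tz": 0, "wx": 0, "wy": 0, "wz": 0.006, "grip": -1}, {"tx": 0, "ty": 0.001, "tz": 0, "wx": 0, "wy": 0, "wz": 0.006, "grip": -1}, {"tx": 0, "ty": 0.001, "tz": 0, "wx": 0, "wy": 0, "wz": 0.006, "grip": -1}]'

```text
clock: 17.07
tool_pos: [525.8, -335.0, 125.2]
orientation: [-3.141, -0.0, 2.147]
force: [0.6, 3.5, 1.1]
grip_width: 9.8
```

```bash
python3 s.py
```

```text
[ 525.82 -334.96  125.17] [-179.98   -0.    123.04] [-0.567  0.545 -0.177  0.849 -0.     0.427] 9.8 17.07 [0.6 3.5 1.1] [ 0.328 -0.058 -0.79 ]
```

move_arm --commands '[{"tx": 0, "ty": 0.002, "tz": 0, "wx": 0, "wy": 0, "wz": 0.002, "grip": -1}, {"tx": 0, "ty": 0.002, "tz": 0, "wx": 0, "wy": 0, "wz": 0.002, "grip": -1}, {"tx": 0, "ty": 0.001, "tz": 0, "wx": 0, "wy": 0, "wz": -0.02, "grip": -1}, {"tx": 0, "ty": 0, "tz": 0, "wx": 0, "wy": 0, "wz": -0.045, "grip": -1}, {"tx": 0, "ty": 0, "tz": 0, "wx": 0, "wy": 0, "wz": -0.07, "grip": -1}, {"tx": 0, "ty": 0, "tz": 0, "wx": 0, "wy": 0, "wz": -0.09, "grip": -1}, {"tx": 0, "ty": 0, "tz": 0, "wx": 0, "wy": 0, "wz": -0.102, "grip": -1}, {"tx": 0, "ty": 0, "tz": 0, "wx": 0, "wy": 0, "wz": -0.106, "grip": -1}]'

```text
clock: 17.73
tool_pos: [525.7, -335.0, 125.1]
orientation: [-3.141, 0.0, 1.816]
force: [-0.5, 0.4, 0.3]
grip_width: 10.0
```

```bash
python3 s.py
```

```text
[ 525.68 -335.    125.14] [-1.7994e+02  2.0000e-02  1.0404e+02] [-0.567  0.545 -0.177  0.85  -0.001  0.759] 10.0 17.73 [-0.5  0.4  0.3] [0.1   0.156 0.337]
```

move_arm --commands '[{"tx": 0, "ty": 0, "tz": 0, "wx": 0, "wy": 0, "wz": -0.002, "grip": -1}, {"tx": 0, "ty": 0, "tz": 0, "wx": 0, "wy": 0, "wz": -0.004, "grip": -1}, {"tx": 0, "ty": 0, "tz": 0, "wx": 0, "wy": 0, "wz": -0.006, "grip": -1}, {"tx": 0, "ty": 0, "tz": 0, "wx": 0, "wy": 0, "wz": -0.007, "grip": -1}, {"tx": 0, "ty": 0, "tz": 0, "wx": 0, "wy": 0, "wz": -0.007, "grip": -1}, {"tx": 0, "ty": 0, "tz": 0, "wx": 0, "wy": 0, "wz": -0.007, "grip": -1}, {"tx": 0, "ty": 0, "tz": 0, "wx": 0, "wy": 0, "wz": -0.007, "grip": -1}, {"tx": 0, "ty": 0, "tz": 0, "wx": 0, "wy": 0, "wz": -0.007, "grip": -1}]'

```text
clock: 18.4
tool_pos: [525.7, -335.0, 125.1]
orientation: [-3.141, -0.0, 1.792]
force: [-2.1, -0.0, 0.7]
grip_width: 9.8
```

```bash
python3 s.py
```

```text
[ 525.66 -335.01  125.14] [-179.96   -0.    102.69] [-0.567  0.545 -0.177  0.85  -0.     0.782] 9.8 18.4 [-2.1 -0.   0.7] [-0.005  0.293  0.385]
```

move_arm --commands '[{"tx": 0, "ty": 0, "tz": 0, "wx": 0, "wy": 0, "wz": -0.002, "grip": -1}, {"tx": 0, "ty": 0, "tz": 0, "wx": 0, "wy": 0, "wz": -0.004, "grip": -1}, {"tx": 0, "ty": 0, "tz": 0, "wx": 0, "wy": 0, "wz": -0.006, "grip": -1}, {"tx": 0, "ty": 0, "tz": 0, "wx": 0, "wy": 0, "wz": -0.006, "grip": -1}, {"tx": 0, "ty": 0, "tz": 0, "wx": 0, "wy": 0, "wz": -0.006, "grip": -1}, {"tx": 0, "ty": 0, "tz": 0, "wx": 0, "wy": 0, "wz": -0.006, "grip": -1}, {"tx": 0, "ty": 0, "tz": 0, "wx": 0, "wy": 0, "wz": -0.006, "grip": -1}, {"tx": 0, "ty": 0, "tz": 0, "wx": 0, "wy": 0, "wz": -0.006, "grip": -1}]'

```text
clock: 19.07
tool_pos: [525.7, -335.0, 125.2]
orientation: [-3.141, -0.0, 1.774]
force: [-1.7, -0.5, 0.3]
grip_width: 9.4
```

```bash
python3 s.py
```

```text
[ 525.68 -334.97  125.15] [-1.7996e+02 -1.0000e-02  1.0162e+02] [-0.567  0.545 -0.177  0.85  -0.     0.801] 9.4 19.07 [-1.7 -0.5  0.3] [-0.105  0.411  0.399]
```

move_arm --commands '[{"tx": 0, "ty": 0, "tz": 0, "wx": 0, "wy": 0, "wz": -0.002, "grip": -1}, {"tx": 0, "ty": 0, "tz": 0, "wx": 0, "wy": 0, "wz": -0.004, "grip": -1}, {"tx": 0, "ty": 0, "tz": 0, "wx": 0, "wy": 0, "wz": -0.006, "grip": -1}, {"tx": 0, "ty": 0, "tz": 0, "wx": 0, "wy": 0, "wz": -0.006, "grip": -1}, {"tx": 0, "ty": 0, "tz": 0, "wx": 0, "wy": 0, "wz": -0.006, "grip": -1}, {"tx": 0, "ty": 0, "tz": 0, "wx": 0, "wy": 0, "wz": -0.006, "grip": -1}, {"tx": 0, "ty": 0, "tz": 0, "wx": 0, "wy": 0, "wz": -0.006, "grip": -1}, {"tx": 0, "ty": 0, "tz": 0, "wx": 0, "wy": 0, "wz": -0.006, "grip": -1}]'

```text
clock: 19.73
tool_pos: [525.7, -335.0, 125.2]
orientation: [-3.141, -0.0, 1.755]
force: [-2.2, -0.9, 1.1]
grip_width: 9.7
```

```bash
python3 s.py; python3 m.py | head -2
```

```text
[ 525.67 -334.99  125.15] [-179.96   -0.    100.54] [-0.567  0.545 -0.177  0.85  -0.     0.82 ] 9.7 19.73 [-2.2 -0.9  1.1] [-0.197  0.634  0.406]
holder (((494.435791015625, -256.9311828613281), (58.4820556640625, 186.77957153320312), 23.02877426147461), array([[ 430.99158, -182.42267],
       [ 504.05847, -354.3175 ],
```

The holder's far end has not moved (same corner, yaw 23.03°). I'll continue clockwise.

move_arm --commands '[{"tx": 0, "ty": 0, "tz": 0, "wx": 0, "wy": 0, "wz": -0.002, "grip": -1}, {"tx": 0, "ty": 0, "tz": 0, "wx": 0, "wy": 0, "wz": -0.004, "grip": -1}, {"tx": 0, "ty": 0, "tz": 0, "wx": 0, "wy": 0, "wz": -0.006, "grip": -1}, {"tx": 0, "ty": 0, "tz": 0, "wx": 0, "wy": 0, "wz": -0.006, "grip": -1}, {"tx": 0, "ty": 0, "tz": 0, "wx": 0, "wy": 0, "wz": -0.006, "grip": -1}, {"tx": 0, "ty": 0, "tz": 0, "wx": 0, "wy": 0, "wz": -0.006, "grip": -1}, {"tx": 0, "ty": 0, "tz": 0, "wx": 0, "wy": 0, "wz": -0.006, "grip": -1}, {"tx": 0, "ty": 0, "tz": 0, "wx": 0, "wy": 0, "wz": -0.006, "grip": -1}]'

```text
clock: 20.45
tool_pos: [525.7, -335.0, 125.2]
orientation: [-3.141, -0.0, 1.736]
force: [-3.1, -0.8, -0.2]
grip_width: 9.5
```

```bash
python3 s.py
```

```text
[ 525.67 -335.    125.15] [-1.7996e+02 -1.0000e-02  9.9450e+01] [-0.567  0.545 -0.177  0.85  -0.     0.839] 9.5 20.45 [-3.1 -0.8 -0.2] [-0.197  0.749  0.521]
```

move_arm --commands '[{"tx": -0.001, "ty": 0, "tz": 0, "wx": 0, "wy": 0, "wz": -0.002, "grip": -1}, {"tx": -0.001, "ty": 0, "tz": 0, "wx": 0, "wy": 0, "wz": -0.004, "grip": -1}, {"tx": -0.001, "ty": 0, "tz": 0, "wx": 0, "wy": 0, "wz": -0.005, "grip": -1}, {"tx": -0.001, "ty": 0, "tz": 0, "wx": 0, "wy": 0, "wz": -0.005, "grip": -1}, {"tx": -0.001, "ty": 0, "tz": 0, "wx": 0, "wy": 0, "wz": -0.005, "grip": -1}, {"tx": -0.001, "ty": 0, "tz": 0, "wx": 0, "wy": 0, "wz": -0.005, "grip": -1}, {"tx": -0.001, "ty": 0, "tz": 0, "wx": 0, "wy": 0, "wz": -0.005, "grip": -1}, {"tx": -0.001, "ty": 0, "tz": 0, "wx": 0, "wy": 0, "wz": -0.005, "grip": -1}]'

```text
clock: 21.12
tool_pos: [525.6, -335.0, 125.2]
orientation: [-3.141, -0.0, 1.72]
force: [-1.7, -1.9, -0.6]
grip_width: 9.3
```

```bash
python3 s.py
```

```text
[ 525.64 -334.96  125.18] [-179.99   -0.     98.57] [-0.567  0.544 -0.178  0.849 -0.     0.854] 9.3 21.12 [-1.7 -1.9 -0.6] [-0.311  0.584  0.854]
```

That is the last clockwise stop (about −13°). Now anticlockwise.

move_arm --commands '[{"tx": 0, "ty": 0, "tz": 0, "wx": 0, "wy": 0, "wz": 0.02, "grip": -1}, {"tx": 0, "ty": 0, "tz": 0, "wx": 0, "wy": 0, "wz": 0.045, "grip": -1}, {"tx": 0, "ty": 0, "tz": 0, "wx": 0, "wy": 0, "wz": 0.07, "grip": -1}, {"tx": 0, "ty": 0, "tz": 0, "wx": 0, "wy": 0, "wz": 0.095, "grip": -1}, {"tx": 0, "ty": 0, "tz": 0, "wx": 0, "wy": 0, "wz": 0.115, "grip": -1}, {"tx": 0, "ty": 0, "tz": 0, "wx": 0, "wy": 0, "wz": 0.129, "grip": -1}, {"tx": 0, "ty": 0, "tz": 0, "wx": 0, "wy": 0, "wz": 0.135, "grip": -1}, {"tx": 0, "ty": 0, "tz": 0, "wx": 0, "wy": 0, "wz": 0.137, "grip": -1}]'

```text
clock: 21.78
tool_pos: [525.8, -335.0, 125.2]
orientation: [3.141, 0.0, 2.149]
force: [-2.0, 0.5, -0.7]
grip_width: 10.2
```

```bash
python3 s.py
```

```text
[ 525.8  -334.96  125.17] [179.98   0.   123.15] [-0.567  0.544 -0.178  0.849  0.     0.425] 10.2 21.78 [-2.   0.5 -0.7] [-0.163  0.284 -0.087]
```

move_arm --commands '[{"tx": 0, "ty": 0, "tz": 0, "wx": 0, "wy": 0, "wz": 0.003, "grip": -1}, {"tx": 0, "ty": 0, "tz": 0, "wx": 0, "wy": 0, "wz": 0.006, "grip": -1}, {"tx": 0, "ty": 0, "tz": 0, "wx": 0, "wy": 0, "wz": 0.009, "grip": -1}, {"tx": 0, "ty": 0, "tz": 0, "wx": 0, "wy": 0, "wz": 0.011, "grip": -1}, {"tx": 0, "ty": 0, "tz": 0, "wx": 0, "wy": 0, "wz": 0.011, "grip": -1}, {"tx": 0, "ty": 0, "tz": 0, "wx": 0, "wy": 0, "wz": 0.011, "grip": -1}, {"tx": 0, "ty": 0, "tz": 0, "wx": 0, "wy": 0, "wz": 0.011, "grip": -1}, {"tx": 0, "ty": 0, "tz": 0, "wx": 0, "wy": 0, "wz": 0.011, "grip": -1}]'

```text
clock: 22.45
tool_pos: [525.8, -334.9, 125.2]
orientation: [3.142, 0.0, 2.185]
force: [0.5, -0.2, -2.2]
grip_width: 9.9
```

```bash
python3 s.py
```

```text
[ 525.79 -334.92  125.17] [1.8000e+02 1.0000e-02 1.2521e+02] [-0.567  0.544 -0.178  0.849 -0.     0.389] 9.9 22.45 [ 0.5 -0.2 -2.2] [-0.097 -0.064 -0.028]
```

It is free: 12.6° with almost no torque. I'll turn it on.

move_arm --commands '[{"tx": 0, "ty": 0, "tz": 0, "wx": 0, "wy": 0, "wz": 0.02, "grip": -1}, {"tx": 0, "ty": 0, "tz": 0, "wx": 0, "wy": 0, "wz": 0.04, "grip": -1}, {"tx": 0, "ty": 0, "tz": 0, "wx": 0, "wy": 0, "wz": 0.06, "grip": -1}, {"tx": 0, "ty": 0, "tz": 0, "wx": 0, "wy": 0, "wz": 0.08, "grip": -1}, {"tx": 0, "ty": 0, "tz": 0, "wx": 0, "wy": 0, "wz": 0.1, "grip": -1}, {"tx": 0, "ty": 0, "tz": 0, "wx": 0, "wy": 0, "wz": 0.12, "grip": -1}, {"tx": 0, "ty": 0, "tz": 0, "wx": 0, "wy": 0, "wz": 0.14, "grip": -1}, {"tx": 0, "ty": 0, "tz": 0, "wx": 0, "wy": 0, "wz": 0.16, "grip": -1}]'

```text
clock: 23.12
tool_pos: [525.9, -334.8, 125.2]
orientation: [3.141, 0.0, 2.691]
force: [1.1, -0.5, -2.9]
grip_width: 9.7
```

```bash
python3 s.py
```

```text
[ 525.95 -334.76  125.19] [1.7998e+02 3.0000e-02 1.5418e+02] [-0.567  0.544 -0.178  0.848  0.    -0.116] 9.7 23.12 [ 1.1 -0.5 -2.9] [-0.028 -0.126 -0.086]
```

move_arm --commands '[{"tx": 0, "ty": 0, "tz": 0, "wx": 0, "wy": 0, "wz": 0.03, "grip": -1}, {"tx": 0, "ty": 0, "tz": 0, "wx": 0, "wy": 0, "wz": 0.06, "grip": -1}, {"tx": 0, "ty": 0, "tz": 0, "wx": 0, "wy": 0, "wz": 0.09, "grip": -1}, {"tx": 0, "ty": 0, "tz": 0, "wx": 0, "wy": 0, "wz": 0.12, "grip": -1}, {"tx": 0, "ty": 0, "tz": 0, "wx": 0, "wy": 0, "wz": 0.15, "grip": -1}, {"tx": 0, "ty": 0, "tz": 0, "wx": 0, "wy": 0, "wz": 0.18, "grip": -1}, {"tx": 0, "ty": 0, "tz": 0, "wx": 0, "wy": 0, "wz": 0.2, "grip": -1}, {"tx": 0, "ty": 0, "tz": 0, "wx": 0, "wy": 0, "wz": 0.21, "grip": -1}]'

```text
clock: 23.78
tool_pos: [526.0, -334.4, 125.2]
orientation: [3.141, 0.001, -2.933]
force: [0.5, 1.2, -2.7]
grip_width: 9.6
```

```bash
python3 s.py
```

```text
[ 526.01 -334.44  125.19] [ 1.7997e+02  7.0000e-02 -1.6803e+02] [-0.567  0.544 -0.178  0.848  0.001 -0.776] 9.6 23.78 [ 0.5  1.2 -2.7] [ 0.135 -0.276 -0.064]
```

The knob is at about 79° (1.39 rad). I'll release it and rise.

move_arm --commands '[{"tx": 0, "ty": 0, "tz": 0, "wx": 0, "wy": 0, "wz": 0, "grip": -0.5}, {"tx": 0, "ty": 0, "tz": 0, "wx": 0, "wy": 0, "wz": 0, "grip": -0.4}, {"tx": 0, "ty": 0, "tz": 0, "wx": 0, "wy": 0, "wz": 0, "grip": -0.4}, {"tx": 0, "ty": 0, "tz": 0.04, "wx": 0, "wy": 0, "wz": 0, "grip": -0.4}, {"tx": 0, "ty": 0, "tz": 0.12, "wx": 0, "wy": 0, "wz": 0, "grip": 0}, {"tx": 0, "ty": 0, "tz": 0.22, "wx": 0, "wy": 0, "wz": -0.03, "grip": 0.5}, {"tx": -0.03, "ty": 0.07, "tz": 0.28, "wx": 0, "wy": 0, "wz": -0.06, "grip": 1}, {"tx": -0.06, "ty": 0.14, "tz": 0.28, "wx": 0, "wy": 0, "wz": -0.095, "grip": 1}]' --force 40

```text
clock: 24.45
tool_pos: [513.0, -301.7, 200.1]
orientation: [-3.137, 0.008, 3.043]
force: [-0.6, -0.1, 0.4]
grip_width: 72.9
```

```bash
python3 s.py 489.7 -246 180 113
```

```text
[ 512.98 -301.71  200.12] [-179.76    0.47  174.33] [-0.531  0.432 -0.158  0.971 -0.    -0.432] 72.9 24.45 [-0.6 -0.1  0.4] [0.018 0.026 0.008]
t [-0.0931  0.2228 -0.0805] w [ 0.0028  0.0014 -0.3407]
```

move_arm --commands '[{"tx": -0.04, "ty": 0.1, "tz": 0, "wx": 0, "wy": 0, "wz": -0.039, "grip": 1}, {"tx": -0.085, "ty": 0.214, "tz": 0, "wx": 0, "wy": 0, "wz": -0.078, "grip": 1}, {"tx": -0.085, "ty": 0.214, "tz": 0, "wx": 0, "wy": 0, "wz": -0.117, "grip": 1}, {"tx": -0.085, "ty": 0.214, "tz": 0, "wx": 0, "wy": 0, "wz": -0.156, "grip": 1}, {"tx": -0.085, "ty": 0.214, "tz": 0, "wx": 0, "wy": 0, "wz": -0.195, "grip": 1}, {"tx": -0.085, "ty": 0.214, "tz": 0, "wx": 0, "wy": 0, "wz": -0.234, "grip": 1}, {"tx": -0.085, "ty": 0.214, "tz": 0, "wx": 0, "wy": 0, "wz": -0.273, "grip": 1}, {"tx": -0.085, "ty": 0.214, "tz": 0, "wx": 0, "wy": 0, "wz": -0.312, "grip": 1}]'

```text
clock: 25.12
tool_pos: [489.5, -246.6, 196.3]
orientation: [3.141, 0.001, 2.063]
force: [0.2, -0.3, -0.6]
grip_width: 85.2
```

```bash
python3 s.py 489.7 -246 180 113
python3 - <<'E'
from h import *
c=cap('wrist','w5.png');print(proj(c,[489.7,-246,40]))
E
python3 m.py|head -1
```

```text
[ 489.55 -246.56  196.33] [1.7998e+02 6.0000e-02 1.1818e+02] [-0.466  0.365 -0.278  0.927 -0.     0.613] 85.2 25.12 [ 0.2 -0.3 -0.6] [ 0.058 -0.001 -0.072]
t [ 0.0006  0.0022 -0.0653] w [ 0.0003  0.0003 -0.0288]
[[286.9586617  211.37192112]]
holder (((474.4977111816406, -209.8739013671875), (58.60877990722656, 84.52473449707031), 22.823427200317383), array([[ 431.09448, -182.28745],Traceback (most recent call last):
  File "m.py", line 10, in <module>
    print('knob',rect(mask((0,130,90),(8,255,255),(350,240,400,275)),74))
                 ~~~~^^^^^^^^^^^^^^^^^^^^^^^^^^^^^^^^^^^^^^^^^^^^^^^^^^^
  File "m.py", line 7, in rect
    q=max(cv2.findContours(m,0,1)[0],key=cv2.contourArea)
ValueError: max() iterable argument is empty
```

View pics/w5.png

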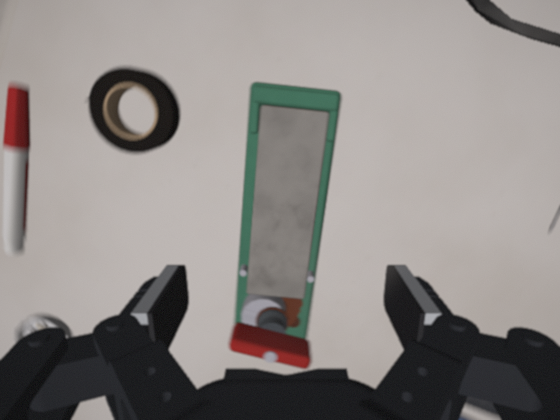

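The knob bar now lies crosswise at (270,346), the cam has turned away, and the stone is centred under the fingers. I'll descend to it.

move_arm --commands '[{"tx": -0.004, "ty": 0, "tz": 0, "wx": 0, "wy": 0, "wz": -0.028, "grip": 1}, {"tx": -0.004, "ty": 0, "tz": -0.08, "wx": 0, "wy": 0, "wz": -0.0285, "grip": 0.9}, {"tx": -0.004, "ty": 0, "tz": -0.16, "wx": 0, "wy": 0, "wz": -0.0285, "grip": 0.6}, {"tx": -0.004, "ty": 0, "tz": -0.24, "wx": 0, "wy": 0, "wz": -0.0285, "grip": 0.5}, {"tx": -0.004, "ty": 0, "tz": -0.32, "wx": 0, "wy": 0, "wz": -0.0285, "grip": 0.5}, {"tx": -0.004, "ty": 0, "tz": -0.37, "wx": 0, "wy": 0, "wz": -0.0285, "grip": 0.5}, {"tx": -0.004, "ty": 0, "tz": -0.4, "wx": 0, "wy": 0, "wz": -0.0285, "grip": 0.4}, {"tx": -0.004, "ty": 0, "tz": -0.4, "wx": 0, "wy": 0, "wz": -0.0285, "grip": 0.3}]' --force 25

```text
clock: 25.88
tool_pos: [487.5, -246.1, 94.0]
orientation: [-3.14, -0.002, 1.981]
force: [-0.3, 1.0, 0.4]
grip_width: 55.5
```

move_arm --commands '[{"tx": 0, "ty": 0, "tz": 0, "wx": 0, "wy": 0, "wz": 0, "grip": 0.2}, {"tx": 0, "ty": 0, "tz": 0, "wx": 0, "wy": 0, "wz": 0, "grip": 0.15}, {"tx": 0, "ty": 0, "tz": 0, "wx": 0, "wy": 0, "wz": 0, "grip": 0.1}, {"tx": 0, "ty": 0, "tz": 0, "wx": 0, "wy": 0, "wz": 0, "grip": 0.05}, {"tx": 0, "ty": 0, "tz": 0, "wx": 0, "wy": 0, "wz": 0, "grip": 0}, {"tx": 0, "ty": 0, "tz": 0, "wx": 0, "wy": 0, "wz": 0, "grip": -0.1}, {"tx": 0, "ty": 0, "tz": 0, "wx": 0, "wy": 0, "wz": 0, "grip": -0.3}, {"tx": 0, "ty": 0, "tz": 0, "wx": 0, "wy": 0, "wz": 0, "grip": -0.3}]' --force 25

```text
clock: 26.55
tool_pos: [488.9, -246.9, 96.4]
orientation: [3.141, 0.002, 1.98]
force: [-0.9, -0.2, 5.7]
grip_width: 44.4
```

```bash
python3 s.py 489.7 -246 180 113
```

```text
[ 488.94 -246.93   96.45] [1.7996e+02 1.1000e-01 1.1342e+02] [-0.467  0.467 -0.416  0.686 -0.001  0.695] 44.4 26.55 [-0.9 -0.2  5.7] [-0.051  0.264 -0.015]
t [0.003  0.0037 0.3342] w [ 0.0004  0.0005 -0.0023]
```

move_arm --commands '[{"tx": 0, "ty": 0, "tz": 0, "wx": 0, "wy": 0, "wz": 0, "grip": -0.3}, {"tx": 0, "ty": 0, "tz": 0, "wx": 0, "wy": 0, "wz": 0, "grip": -0.3}, {"tx": 0, "ty": 0, "tz": 0.01, "wx": 0, "wy": 0, "wz": 0, "grip": -0.3}, {"tx": 0, "ty": 0, "tz": 0.03, "wx": 0, "wy": 0, "wz": 0, "grip": -0.3}, {"tx": 0, "ty": 0, "tz": 0.06, "wx": 0, "wy": 0, "wz": 0, "grip": -0.3}, {"tx": 0, "ty": 0, "tz": 0.12, "wx": 0, "wy": 0, "wz": 0, "grip": -0.3}, {"tx": 0, "ty": 0, "tz": 0.19, "wx": 0, "wy": 0, "wz": 0, "grip": -0.3}, {"tx": 0, "ty": 0, "tz": 0.26, "wx": 0, "wy": 0, "wz": 0, "grip": -0.3}]' --force 50

```text
clock: 27.22
tool_pos: [487.4, -245.6, 160.7]
orientation: [-3.14, -0.003, 1.98]
force: [0.2, 0.6, -1.5]
grip_width: 43.9
```

```bash
python3 s.py 607 163 180 105.6
```

```text
[ 487.41 -245.61  160.7 ] [-1.7992e+02 -1.6000e-01  1.1343e+02] [-0.467  0.396 -0.333  0.844  0.001  0.695] 43.9 27.22 [ 0.2  0.6 -1.5] [-0.003 -0.023  0.006]
t [0.4784 1.6344 0.0772] w [-0.0007 -0.0007 -0.0435]
```

move_arm --commands '[{"tx": 0.01, "ty": 0.05, "tz": 0.07, "wx": 0, "wy": 0, "wz": 0, "grip": -0.3}, {"tx": 0.04, "ty": 0.15, "tz": 0.13, "wx": 0, "wy": 0, "wz": -0.005, "grip": -0.3}, {"tx": 0.07, "ty": 0.27, "tz": 0.16, "wx": 0, "wy": 0, "wz": -0.01, "grip": -0.3}, {"tx": 0.11, "ty": 0.39, "tz": 0.16, "wx": 0, "wy": 0, "wz": -0.015, "grip": -0.3}, {"tx": 0.15, "ty": 0.51, "tz": 0.16, "wx": 0, "wy": 0, "wz": -0.02, "grip": -0.3}, {"tx": 0.19, "ty": 0.63, "tz": 0.16, "wx": 0, "wy": 0, "wz": -0.025, "grip": -0.3}, {"tx": 0.22, "ty": 0.75, "tz": 0.16, "wx": 0, "wy": 0, "wz": -0.03, "grip": -0.3}, {"tx": 0.25, "ty": 0.87, "tz": 0.16, "wx": 0, "wy": 0, "wz": -0.035, "grip": -0.3}]'

```text
clock: 27.88
tool_pos: [550.3, -27.0, 200.5]
orientation: [-3.14, -0.002, 1.869]
force: [-0.9, 0.0, -1.4]
grip_width: 43.8
```

move_arm --commands '[{"tx": 0.03, "ty": 0.12, "tz": 0, "wx": 0, "wy": 0, "wz": -0.005, "grip": -0.3}, {"tx": 0.07, "ty": 0.24, "tz": 0, "wx": 0, "wy": 0, "wz": -0.008, "grip": -0.3}, {"tx": 0.11, "ty": 0.36, "tz": 0, "wx": 0, "wy": 0, "wz": -0.0085, "grip": -0.3}, {"tx": 0.15, "ty": 0.48, "tz": 0, "wx": 0, "wy": 0, "wz": -0.0085, "grip": -0.3}, {"tx": 0.19, "ty": 0.6, "tz": 0, "wx": 0, "wy": 0, "wz": -0.0085, "grip": -0.3}, {"tx": 0.21, "ty": 0.7, "tz": 0, "wx": 0, "wy": 0, "wz": -0.0085, "grip": -0.3}, {"tx": 0.225, "ty": 0.75, "tz": -0.02, "wx": 0, "wy": 0, "wz": -0.0085, "grip": -0.3}, {"tx": 0.225, "ty": 0.767, "tz": -0.06, "wx": 0, "wy": 0, "wz": -0.0085, "grip": -0.3}]'

```text
clock: 28.55
tool_pos: [608.0, 165.3, 185.9]
orientation: [3.139, -0.001, 1.846]
force: [-0.5, 0.1, -1.8]
grip_width: 43.9
```

```bash
python3 s.py 607 163 95 105.6
python3 - <<'E'
from h import *
c=cap('wrist','w6.png')
E
```

```text
[608.03 165.32 185.94] [ 1.7986e+02 -5.0000e-02  1.0575e+02] [ 2.650e-01  5.030e-01 -7.700e-02  9.890e-01  1.000e-03  1.561e+00] 43.9 28.55 [-0.5  0.1 -1.8] [-0.054 -0.032 -0.035]
t [-0.0041 -0.0093 -0.3638] w [-0.0005  0.0006 -0.0008]
```

View pics/w6.png

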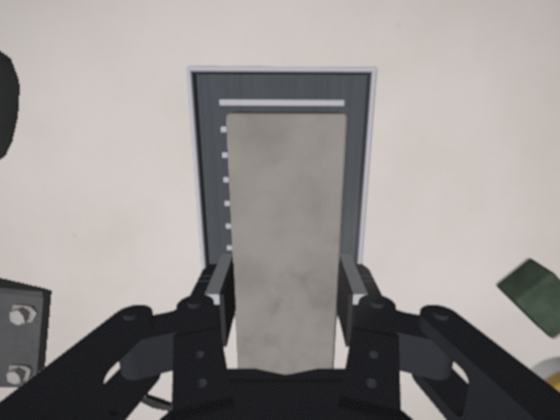

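The stone hangs square over the tray with clearance all round. I'll lower it.

move_arm --commands '[{"tx": -0.002, "ty": -0.003, "tz": -0.06, "wx": 0, "wy": 0, "wz": 0, "grip": -0.3}, {"tx": -0.002, "ty": -0.003, "tz": -0.13, "wx": 0, "wy": 0, "wz": 0, "grip": -0.3}, {"tx": -0.002, "ty": -0.003, "tz": -0.2, "wx": 0, "wy": 0, "wz": 0, "grip": -0.3}, {"tx": -0.002, "ty": -0.003, "tz": -0.27, "wx": 0, "wy": 0, "wz": 0, "grip": -0.3}, {"tx": -0.002, "ty": -0.003, "tz": -0.32, "wx": 0, "wy": 0, "wz": 0, "grip": -0.3}, {"tx": -0.002, "ty": -0.003, "tz": -0.35, "wx": 0, "wy": 0, "wz": 0, "grip": -0.3}, {"tx": -0.002, "ty": -0.003, "tz": -0.36, "wx": 0, "wy": 0, "wz": 0, "grip": -0.3}, {"tx": -0.002, "ty": -0.003, "tz": -0.36, "wx": 0, "wy": 0, "wz": 0, "grip": -0.3}]'

```text
clock: 29.27
tool_pos: [605.6, 160.8, 94.4]
orientation: [-3.139, 0.0, 1.842]
force: [-0.4, -1.0, -1.3]
grip_width: 43.8
```

```bash
python3 s.py 607 163 85 105.6
```

```text
[605.61 160.82  94.39] [-179.83    0.    105.51] [ 0.26   0.581 -0.202  0.791 -0.     1.56 ] 43.8 29.27 [-0.4 -1.  -1.3] [-0.043 -0.02   0.   ]
t [ 0.0056  0.0087 -0.0375] w [ 0.0003 -0.0009  0.0005]
```

move_arm --commands '[{"tx": 0, "ty": 0, "tz": -0.006, "wx": 0, "wy": 0, "wz": 0, "grip": -0.3}, {"tx": 0, "ty": 0, "tz": -0.012, "wx": 0, "wy": 0, "wz": 0, "grip": -0.3}, {"tx": 0, "ty": 0, "tz": -0.018, "wx": 0, "wy": 0, "wz": 0, "grip": -0.3}, {"tx": 0, "ty": 0, "tz": -0.024, "wx": 0, "wy": 0, "wz": 0, "grip": -0.3}, {"tx": 0, "ty": 0, "tz": -0.028, "wx": 0, "wy": 0, "wz": 0, "grip": -0.3}, {"tx": 0, "ty": 0, "tz": -0.03, "wx": 0, "wy": 0, "wz": 0, "grip": -0.3}, {"tx": 0, "ty": 0, "tz": -0.032, "wx": 0, "wy": 0, "wz": 0, "grip": -0.3}, {"tx": 0, "ty": 0, "tz": -0.032, "wx": 0, "wy": 0, "wz": 0, "grip": -0.3}]'

```text
clock: 29.93
tool_pos: [606.5, 162.1, 87.1]
orientation: [-3.141, -0.0, 1.843]
force: [-0.4, 0.1, -1.1]
grip_width: 44.4
```

```bash
python3 s.py
```

```text
[606.5  162.11  87.12] [-179.97   -0.    105.59] [ 0.261  0.589 -0.209  0.773  0.     1.56 ] 44.4 29.93 [-0.4  0.1 -1.1] [-0.039 -0.034 -0.002]
```

move_arm --commands '[{"tx": 0, "ty": 0, "tz": -0.001, "wx": 0, "wy": 0, "wz": 0, "grip": -0.3}, {"tx": 0, "ty": 0, "tz": -0.002, "wx": 0, "wy": 0, "wz": 0, "grip": -0.3}, {"tx": 0, "ty": 0, "tz": -0.003, "wx": 0, "wy": 0, "wz": 0, "grip": -0.3}, {"tx": 0, "ty": 0, "tz": -0.004, "wx": 0, "wy": 0, "wz": 0, "grip": -0.3}, {"tx": 0, "ty": 0, "tz": -0.005, "wx": 0, "wy": 0, "wz": 0, "grip": -0.3}, {"tx": 0, "ty": 0, "tz": -0.006, "wx": 0, "wy": 0, "wz": 0, "grip": -0.3}, {"tx": 0, "ty": 0, "tz": -0.007, "wx": 0, "wy": 0, "wz": 0, "grip": -0.3}, {"tx": 0, "ty": 0, "tz": -0.008, "wx": 0, "wy": 0, "wz": 0, "grip": -0.3}]'

```text
clock: 30.6
tool_pos: [606.6, 162.1, 85.2]
orientation: [-3.141, -0.0, 1.843]
force: [-0.3, 0.0, -1.4]
grip_width: 43.6
```

```bash
python3 s.py
```

```text
[606.56 162.06  85.16] [-1.7998e+02 -1.0000e-02  1.0558e+02] [ 0.261  0.591 -0.211  0.769  0.     1.56 ] 43.6 30.6 [-0.3  0.  -1.4] [-0.01   0.073  0.05 ]
```

move_arm --commands '[{"tx": 0, "ty": 0, "tz": -0.001, "wx": 0, "wy": 0, "wz": 0, "grip": -0.3}, {"tx": 0, "ty": 0, "tz": -0.002, "wx": 0, "wy": 0, "wz": 0, "grip": -0.3}, {"tx": 0, "ty": 0, "tz": -0.003, "wx": 0, "wy": 0, "wz": 0, "grip": -0.3}, {"tx": 0, "ty": 0, "tz": -0.004, "wx": 0, "wy": 0, "wz": 0, "grip": -0.3}, {"tx": 0, "ty": 0, "tz": -0.005, "wx": 0, "wy": 0, "wz": 0, "grip": -0.3}, {"tx": 0, "ty": 0, "tz": -0.006, "wx": 0, "wy": 0, "wz": 0, "grip": -0.3}, {"tx": 0, "ty": 0, "tz": -0.006, "wx": 0, "wy": 0, "wz": 0, "grip": -0.3}, {"tx": 0, "ty": 0, "tz": -0.006, "wx": 0, "wy": 0, "wz": 0, "grip": -0.3}]'

```text
clock: 31.27
tool_pos: [606.6, 162.1, 83.8]
orientation: [-3.141, -0.0, 1.843]
force: [0.1, 0.5, -1.1]
grip_width: 43.8
```

```bash
python3 s.py
```

```text
[606.56 162.07  83.75] [-1.7998e+02 -1.0000e-02  1.0558e+02] [ 0.261  0.593 -0.212  0.766  0.     1.56 ] 43.8 31.27 [ 0.1  0.5 -1.1] [-0.031 -0.007 -0.   ]
```

move_arm --commands '[{"tx": 0, "ty": 0, "tz": -0.001, "wx": 0, "wy": 0, "wz": 0, "grip": -0.3}, {"tx": 0, "ty": 0, "tz": -0.002, "wx": 0, "wy": 0, "wz": 0, "grip": -0.3}, {"tx": 0, "ty": 0, "tz": -0.003, "wx": 0, "wy": 0, "wz": 0, "grip": -0.3}, {"tx": 0, "ty": 0, "tz": -0.004, "wx": 0, "wy": 0, "wz": 0, "grip": -0.3}, {"tx": 0, "ty": 0, "tz": -0.005, "wx": 0, "wy": 0, "wz": 0, "grip": -0.3}, {"tx": 0, "ty": 0, "tz": -0.006, "wx": 0, "wy": 0, "wz": 0, "grip": -0.3}, {"tx": 0, "ty": 0, "tz": -0.006, "wx": 0, "wy": 0, "wz": 0, "grip": -0.3}, {"tx": 0, "ty": 0, "tz": -0.006, "wx": 0, "wy": 0, "wz": 0, "grip": -0.3}]'

```text
clock: 31.93
tool_pos: [606.5, 162.1, 83.6]
orientation: [3.141, -0.0, 1.843]
force: [-3.2, -1.7, 9.2]
grip_width: 43.7
```

```bash
python3 s.py
```

```text
[606.49 162.06  83.65] [ 1.7998e+02 -1.0000e-02  1.0558e+02] [ 0.261  0.593 -0.213  0.765  0.     1.56 ] 43.7 31.93 [-3.2 -1.7  9.2] [-0.153  0.672 -0.012]
```

Contact, with 9 N upward. I'll ease off, open gently, then rise.

move_arm --commands '[{"tx": 0, "ty": 0, "tz": 0.004, "wx": 0, "wy": 0, "wz": 0, "grip": -0.3}, {"tx": 0, "ty": 0, "tz": 0.004, "wx": 0, "wy": 0, "wz": 0, "grip": 0.05}, {"tx": 0, "ty": 0, "tz": 0.004, "wx": 0, "wy": 0, "wz": 0, "grip": 0.1}, {"tx": 0, "ty": 0, "tz": 0.004, "wx": 0, "wy": 0, "wz": 0, "grip": 0.15}, {"tx": 0, "ty": 0, "tz": 0.004, "wx": 0, "wy": 0, "wz": 0, "grip": 0.25}, {"tx": 0, "ty": 0, "tz": 0.004, "wx": 0, "wy": 0, "wz": 0, "grip": 0.35}, {"tx": 0, "ty": 0, "tz": 0.004, "wx": 0, "wy": 0, "wz": 0, "grip": 0.35}, {"tx": 0, "ty": 0, "tz": 0.01, "wx": 0, "wy": 0, "wz": 0, "grip": 0.35}]' --force 20

```text
clock: 32.6
tool_pos: [606.4, 162.0, 84.4]
orientation: [-3.141, -0.0, 1.843]
force: [-0.7, 0.6, 0.4]
grip_width: 57.4
```

move_arm --commands '[{"tx": 0, "ty": 0, "tz": 0.03, "wx": 0, "wy": 0, "wz": 0, "grip": 0.35}, {"tx": 0, "ty": 0, "tz": 0.07, "wx": 0, "wy": 0, "wz": 0, "grip": 0.35}, {"tx": 0, "ty": 0, "tz": 0.12, "wx": 0, "wy": 0, "wz": 0, "grip": 0.35}, {"tx": 0, "ty": 0, "tz": 0.2, "wx": 0, "wy": 0, "wz": 0, "grip": 0.35}, {"tx": 0, "ty": 0, "tz": 0.3, "wx": 0, "wy": 0, "wz": 0, "grip": 0.35}, {"tx": -0.1, "ty": 0, "tz": 0.4, "wx": 0, "wy": 0, "wz": 0, "grip": 0.35}, {"tx": -0.2, "ty": 0, "tz": 0.5, "wx": 0, "wy": 0, "wz": 0, "grip": 0.35}, {"tx": -0.3, "ty": 0, "tz": 0.6, "wx": 0, "wy": 0, "wz": 0, "grip": 0.35}]'

```text
clock: 33.27
tool_pos: [531.0, 162.0, 236.8]
orientation: [3.141, -0.0, 1.842]
force: [-0.2, 0.4, -0.1]
grip_width: 57.7
```

```bash
python3 s.py
python3 - <<'E'
from h import *
a=cap('wrist')['frame']; t=cap('top')['frame'][140:310,140:420]; s=cap('scene')['frame'][140:330,180:460]
t=cv2.resize(t,(560,340),interpolation=cv2.INTER_CUBIC); s=cv2.resize(s,(370,250)); a=cv2.resize(a,(333,250))
im=np.zeros((595,705,3),np.uint8); im[:340,:560]=t; im[345:595,:370]=s; im[345:595,371:704]=a; cv2.imwrite('pics/end.png',im[:,:,::-1])
E
```

```text
[530.97 161.99 236.83] [ 1.7994e+02 -1.0000e-02  1.0556e+02] [ 0.296  0.346 -0.193  1.03   0.     1.595] 57.7 33.27 [-0.2  0.4 -0.1] [-0.011  0.005 -0.034]
```

View pics/end.png

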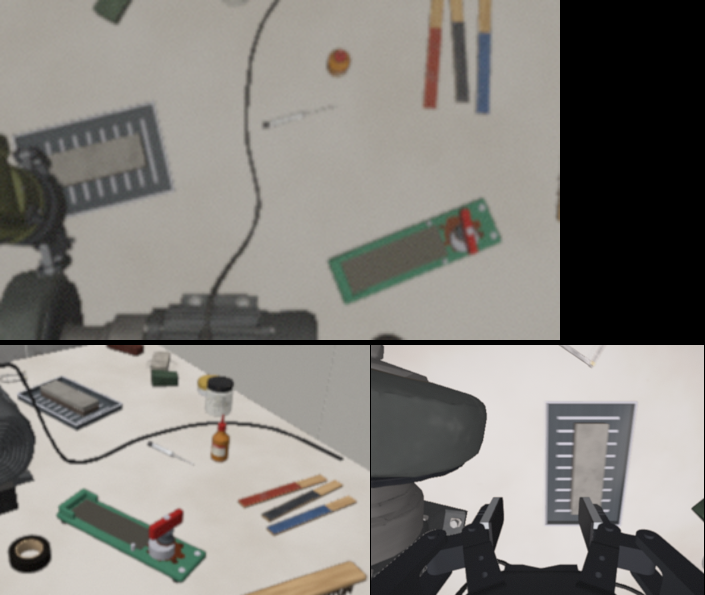

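The stone lies flat inside the tray, the knob stands open crosswise, the oil bottle is upright, and the gripper is clear. I'll check the holder and bottle poses and hand in.

```bash
sed -i "/'knob'/d" m.py; python3 m.py; python3 -c "
from h import *
order.job_done()"
```

```text
holder (((501.34161376953125, -273.15057373046875), (58.49907302856445, 221.96066284179688), 23.08397102355957), array([[ 430.9209 , -182.52446],
       [ 517.94714, -386.71298],
       [ 571.7623 , -363.77667],
       [ 484.73608, -159.58817]], dtype=float32))
tray (((589.0441284179688, 178.25076293945312), (161.84683227539062, 234.50523376464844), 11.907988548278809), array([[485.6682 , 276.28235],
       [534.05615,  46.82361],
       [692.42004,  80.21918],
       [644.0321 , 309.67792]], dtype=float32))
oil [ 745.8324892  -163.57384813   60.        ] 93
the job is handed in; nothing more can be done
```

The job is done and handed in at about 33 s on the robot's clock.

- **Freeing the knob:** I rocked it to its dead stops at roughly +5, −6, +7, −8, +9 and −13°. Torque stayed at or below about 1.0 N m at every reading. It then came free, and I turned it anticlockwise to about 79° (1.38 rad) and released it there.
- **Moving the stone:** I lifted it straight out and carried it same side up. I lowered it in small steps until it touched the tray floor at about 9 N, then released it gently.

**Last checks:**
- **Holder:** its pose is within 0.5 mm and 0.1° of the start.
- **Oil bottle:** it is within 0.3 mm of the start and upright.
- **Stone:** the pictures show it flat inside the tray.
- **Knob:** the pictures show it open, crosswise to the holder.
- **Gripper:** it is clear of everything, with no force on it.

**What went wrong or disagreed:**
- I first turned the wrist the wrong way into its range limit and had to turn it back.
- My first closing on the knob stalled at 18.5 mm with about 4 N sideways, so I re-centred and raised the gripper. I did not settle whether the bar was off-centre or the fingertips were pinching the neck.
- The tray measurement in the last check is invalid because the arm was hiding part of it. I judged the stone's place in the tray from the pictures instead.

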